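# Fit the retaining ring to a turntable spindle

## Task

Fit the open retaining ring from the tray into the groove of the upright turntable spindle with the lock-ring pliers that stand in the wooden block, never touching the ring with your fingers. Put the jaws in the gap between the ring's ends, squeeze to spread it without forcing the ends more than about 55 mm apart (it would be scrap), carry it over the spindle and press it down against the spring-loaded washer, firmly but with less than 25 N, until it is level with the groove, then let it close so that it sits fully home in the groove all round. Finally put the pliers back upright in their slot, and leave the other things on the bench alone.

Things in the scene. Friction and masses are not known exactly. Their poses are not given: they have to be found in the camera images.
- ring: The retaining ring: dark, flat, open steel ring, 4 mm thick, bore 46.6 mm, 60 mm outside when free, flat in the tray. Origin: centre of the bore, underside; z up; +x points through the gap. Spread, its back keeps its shape, so to pass the 50 mm spindle its centre must stand 3 to 4.5 mm behind the axis (to its own -x); it centres itself as it closes. Its pose stays given while the pliers carry it.
- ring_gap (a point): Middle of the gap between the ring's two straight ends (ears), 33.5 mm ahead (+x) of its centre, level with its top; axes as the ring's (it stays with the ring's back). The ears run 14 mm along x and are 7 mm wide; the gap along y is 21 mm when free (17 mm at the front corners). Their facing edges are undercut: the flared jaw tips hook under them. Carried, the ring may sag at the back.
- ring_left (a joint): Angle (rad) by which the +y arm is sprung open, 0 free. Gap between the ears: 21 mm + 107 mm per rad (mean of both arms). 0.19 just passes the spindle, 0.23 to 0.28 passes well (13 N at each ear), over 0.36 is overstretched. About 0.08 when wrongly closed on the spindle above the groove, under 0.03 when home.
- ring_right (a joint): The same for the -y arm.
- pliers: Lock-ring pliers, 145 mm long, 0.2 kg, standing jaws down in the block. Origin: the pivot; z up along the tool, y across the handles, x through the pivot. Squeezing the handles along y OPENS the jaws. The boss round the pivot, 44 mm wide, reaches 12 mm below the pivot and stands on the block. The pose is that of the +y half, so it tips as the handles are squeezed.
- grips (a point): Between the black grips, 50 mm above the pivot: where the fingertips belong, just above the finger guards (tops 45 mm above the pivot). Grips 14 mm thick (x); they diverge: 50 mm over the outside here, 70 mm at their tops, 31 mm higher. Squeezed to 63 mm over the tops (7 N) they carry well, jaws nearly shut; 24 mm: grips parallel; 15 to 17 mm (30 N): ring spread to about 0.25 rad.
- jaws (a point): Between the jaws, level with their shoulders, 61 mm below the pivot (57 mm when spread). Each jaw is 16 mm long (x). The shoulders, 20 mm over both when shut, sit on top of the ears; below them flat tips, 3 mm deep and 8 mm over both when shut, go into the gap. Squeezing with the shoulders on the ring pushes them down by 1 to 2 mm.
- pliers_half (a joint): Angle (rad) between the two halves: 0 jaws shut (a spring returns them), about 0.65 with the ring spread to 0.25 rad. Each jaw tip moves out 30 mm per rad of it.
- rack_slot (a point): Centre of the slot's mouth in the top of the wooden block, 62 mm above the bench: 28 mm (x) by 33 mm (y), 56 mm deep, 2 mm chamfer. Pliers in place stand on their boss, pivot 12 mm above this point, their y along its y (either way round).
- rack: The wooden tool block, 90 x 130 x 62 mm (x, y, z), fixed; origin under its centre.
- tray: Shallow steel tray, 130 x 130 mm, rim 12 mm high, floor 2 mm thick, fixed; origin under its centre.
- groove (a point): On the spindle's axis at the lower edge of the groove, z up. The groove is 5 mm wide (0 to 5 mm above this point) and 2 mm deep (46 mm across) in the 50 mm spindle. Steel, greased.
- spindle_end (a point): Centre of the spindle's upper end, 21 mm above the groove point; chamfered: 42 mm across at the end, 50 mm from 4 mm below it.
- spindle_unit: Grey flanged bearing housing bolted to the bench, flange 130 mm square, spindle upright in its middle; origin under its centre, 55 mm below the groove point.
- washer: Steel washer, 76 mm across, round the spindle on a wave spring; origin: centre of its top, at rest 3.5 mm above the groove point, so a ring resting on it is too high. It gives from 7 N, 1 mm per 2.8 N; the ring is level with the groove from 2.5 mm down (14.5 N); stop at 3.6 mm (17.5 N). Arm and grip give way under this load: press by force and keep it on while the ring closes.
- spare_bearing: Bystander: a steel ball bearing, 62 mm across, 16 mm high, lying flat; origin under its centre.
- grease_tin: Bystander: a plain round tin, 66 mm across, 55 mm high; origin under its centre.
- maquette: Bystander: a white faceted model, 120 mm high, 72 mm wide; origin under its centre.

How it is judged:
By the outcome, as a careful person would: the job done as asked, in the order asked, and still so for the second after the job is handed in, with the robot touching nothing.
It also fails if it takes over 69 s, if anything falls off the work surface, if the arm or the gripper's body presses on something with over 40 N, if the wrist force passes 120 N, or if a joint passes its speed limit or range.

## Robot

A 6-joint arm with a two-finger parallel gripper is mounted at the origin on the work surface. World frame = base frame: x ahead of the robot, y to its left, z up, the work surface at z = 0. Lengths are in m, angles in degrees, forces in N, time in s.
With the tool pointing down it reaches from about 0.25 to 0.725 m from the base axis. Payload 9.7 kg.
Tool frame: the origin (TCP) lies on the centre line of the jaws, within the pads' length; the fingertips stand tip_reach ahead of it and the grasp point (between the pads) lies 2 mm behind it (tip_reach is the distance from the TCP to the fingertips, in m); z points along the fingers, y is the direction in which the jaws open and shut (so a half turn about z gives the same grasp; the last joint's range is limited). The gripper opens to 85 mm and grips with 20 to 120 N. Pads are 22 mm wide; open, the fingers measure 114 mm over their backs; the gripper's body (76 mm by 85 mm) begins 54 mm behind the grasp point. The pads swing forward as they close: fully open they stand 13 mm farther back than shut.
Start: joints at [73.568, 4.979, 10.078, 95.1, 0, 90], TCP at [0.156, 0.528, 0.248] pointing down, gripper open.
Joint ranges: [-179.16, 179.16], [-48.56, 103.87], [-65.8, 70.77], [-126.05, 130.52], [-82.76, 87.17], [-180, 180]. Speed limits (degrees/s): [127.2, 127.2, 147.25, 180, 180, 180].

## Interface

Orientations are given as [roll, pitch, yaw] about the fixed x, y, z axes, in that order (R = Rz(yaw) Ry(pitch) Rx(roll)).
In Python, from workcell import get_obs, camera, calibration, job_done, tip_reach gives the robot as it stands.
- The arm moves only by the tool apply_moves, never from a script. Its argument "rows" is a list of rows, each a list of 7 numbers: the shift along the world's x, y, z in mm, then the turn, a rotation vector about the world's x, y, z in degrees, then the closure, from 0 (fully open) to 1 (shut). A call has 1 to 20 rows; each row shifts and turns the commanded pose from where the row before left it; what a row does not reach is not made up. A row lasts 1/8 s, in which the tool goes at most 62.5 mm and 10.7 degrees, less where a joint would pass 70% of its speed; a pose out of reach is approached as far as the arm can. A call with a gripper value outside its range is refused whole. The fingers move at their own pace and stop on an object; "grip_force" is the grip in N (left out, the last holds). Time passes only in rows, so rows that do not move let the fingers close. It gives the time, the measured TCP pose, the force and the opening at its end, in the units of the state.
- get_obs(): the state, without advancing time (a new reading comes with each control period).
- camera(name): name is "scene" or "side" or "wrist"; returns the picture (480x640x3 uint8, red, green, blue); there is no depth.
- calibration(name): a dict with "intrinsics" (3x3 intrinsics, pixels), "T" (4x4, takes a point from camera to world coordinates); the wrist camera has in their place "mount" (4x4, takes a point from camera to tool coordinates, whose origin is the TCP and whose axes are the flange's). Camera axes: x right, y down, z forward; pixel columns grow to the right and rows downward; lengths in m; the calibration is good to about 2 mm. A picture is of the moment at which its call begins: read the wrist's pose just before it. calibration takes no time and is no camera call.
- job_done(): hands the job in, once; it reports no verdict.
The state is a dict: "time": time; "q": joint angles; "qd": joint speeds; "joint_efforts": joint torques, N m; "ee_pos": TCP position; "tcp_rot": TCP orientation; "wrist_force": force on the tool from outside, world axes, zero at the start; "torque": the same for the moment, N m; "opening": finger opening in m.
Only numpy, scipy, OpenCV 4.12 (cv2) and the standard library are available. Lean on these libraries where they do the work, as an engineer would, in place of code of your own. Each camera call takes 0.05 s, during which the arm holds its last target.

## Working session

There is one attempt and no reset: what is moved stays moved. The work goes in short steps, Python scripts to look and compute and a tool call to move; the robot and the scene stay as the last step left them, time stands still between calls to the robot, and variables do not carry over. Pictures are saved under pics/ and viewed, and the job is handed in when it is done.

Besides the shell and the picture viewer there is one more tool, called in YAML: its name, and indented under it one key for each argument. apply_moves: Moves the arm, as the interface text tells. Its arguments: {"type":"object","properties":{"rows":{"type":"array","items":{"type":"array","items":{"type":"number"}}},"grip_force":{"type":"number"}},"required":["rows"]}

```bash
mkdir -p pics; ls
cat > h.py <<'E'
import numpy as np, cv2
from workcell import get_obs, camera, calibration, job_done, tip_reach
from scipy.spatial.transform import Rotation as R
def snap(n,f):
    o=get_obs(); im=camera(n); cv2.imwrite('pics/'+f,im[:,:,::-1]); return o,im
def cam(n,o=None):
    c=calibration(n); K=np.array(c['intrinsics'])
    if n=='wrist':
        T=np.eye(4); T[:3,:3]=R.from_euler('xyz',o['tcp_rot'],degrees=True).as_matrix(); T[:3,3]=o['ee_pos']
        return K,T@np.array(c['mount'])
    return K,np.array(c['T'])
def pix2z(n,uv,z,o=None):
    K,T=cam(n,o); d=T[:3,:3]@np.linalg.inv(K)@np.array([uv[0],uv[1],1.]); p=T[:3,3]
    return p+d*(z-p[2])/d[2]
def proj(n,P,o=None):
    K,T=cam(n,o); P=np.atleast_2d(P); c=(P-T[:3,3])@T[:3,:3]; u=c@K.T; return u[:,:2]/u[:,2:]
E
python3 - <<'E'
from h import *
o=get_obs(); print(o, tip_reach if not callable(tip_reach) else tip_reach())
for n in ('scene','side','wrist'):
    snap(n,n+'0.png'); c=calibration(n); print(n,{k:np.round(v,3).tolist() for k,v in c.items() if k in('intrinsics','T','mount')})
E
```

```text
pics
{'time': 0.0, 'q': array([7.35668581e+01, 5.00944349e+00, 1.00331045e+01, 9.50974532e+01,
       1.68033236e-04, 8.99987323e+01]), 'qd': array([ 0.08096483,  0.04168921, -0.04901766,  0.00910259,  0.05955317,
        0.08263381]), 'joint_efforts': array([-1.76290338e-03, -5.20388389e+01,  4.64798677e+01,  1.61062146e-02,
        3.02878482e-05, -1.78556655e-05]), 'ee_pos': array([0.15553508, 0.52733926, 0.24758685]), 'tcp_rot': array([-1.79926208e+02, -1.69665751e-04,  1.63568126e+02]), 'wrist_force': array([ 0.26566522, -0.0593338 ,  0.31596355]), 'torque': array([-0.01399406, -0.01864149,  0.0222139 ]), 'opening': 0.08543471940383236} 0.017
scene {'intrinsics': [[528.893, 0.0, 314.556], [0.0, 528.893, 239.466], [0.0, 0.0, 1.0]], 'T': [[0.86, 0.394, -0.324, 0.94], [0.511, -0.673, 0.535, -0.49], [-0.008, -0.626, -0.78, 0.798], [0.0, 0.0, 0.0, 1.0]]}
side {'intrinsics': [[452.598, 0.0, 314.828], [0.0, 452.598, 240.638], [0.0, 0.0, 1.0]], 'T': [[0.92, -0.261, 0.292, 0.387], [-0.391, -0.614, 0.686, -0.564], [0.0, -0.745, -0.667, 0.648], [0.0, 0.0, 0.0, 1.0]]}
wrist {'intrinsics': [[331.737, 0.0, 317.447], [0.0, 331.737, 233.814], [0.0, 0.0, 1.0]], 'mount': [[0.0, -0.963, -0.268, 0.068], [1.0, 0.0, -0.0, -0.001], [0.0, -0.268, 0.963, -0.125], [0.0, 0.0, 0.0, 1.0]]}
```

View pics/scene0.png

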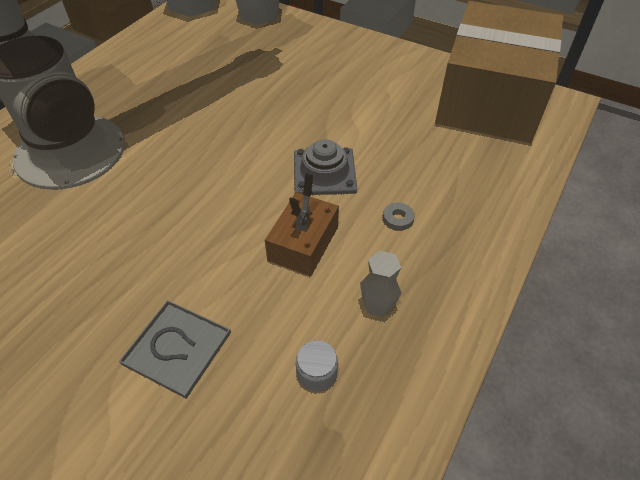

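View pics/side0.png

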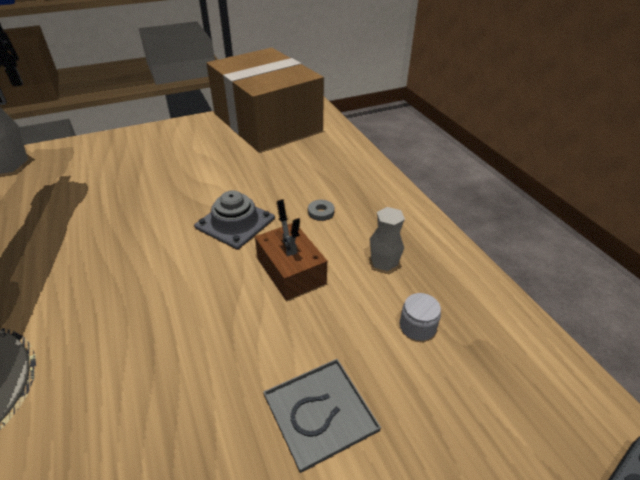

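View pics/wrist0.png

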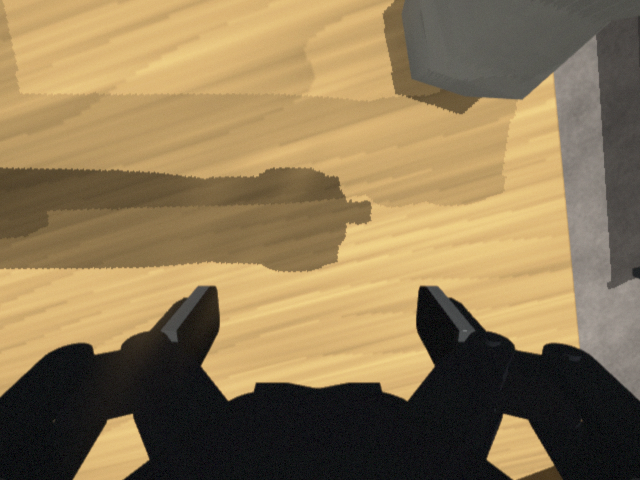

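Run:
```python
import cv2,numpy as np
a=cv2.imread('pics/scene0.png');b=cv2.imread('pics/side0.png')
c1=cv2.resize(a[130:280,255:425],None,fx=4.5,fy=4,interpolation=cv2.INTER_CUBIC)
c1=cv2.resize(a[130:280,260:420],None,fx=4,fy=4,interpolation=cv2.INTER_CUBIC)
c2=cv2.resize(b[180:320,190:350],None,fx=4,fy=4,interpolation=cv2.INTER_CUBIC)
cv2.imwrite('pics/c1.png',c1);cv2.imwrite('pics/c2.png',c2)
```

```text
(no output)
```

View pics/c1.png

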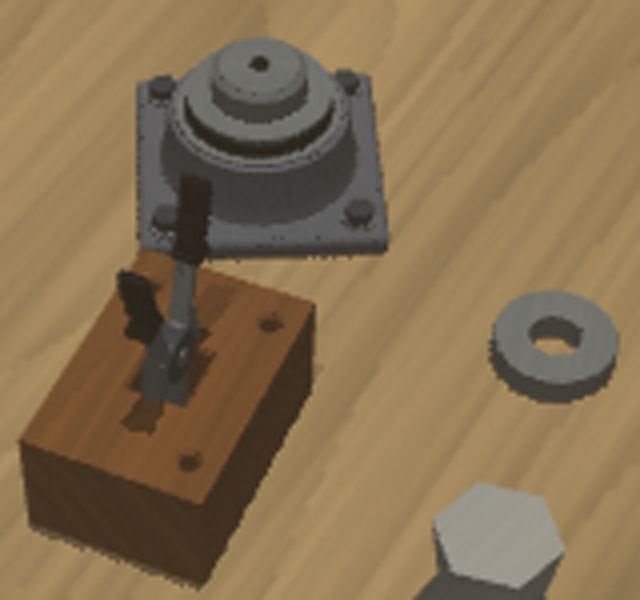

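View pics/c2.png

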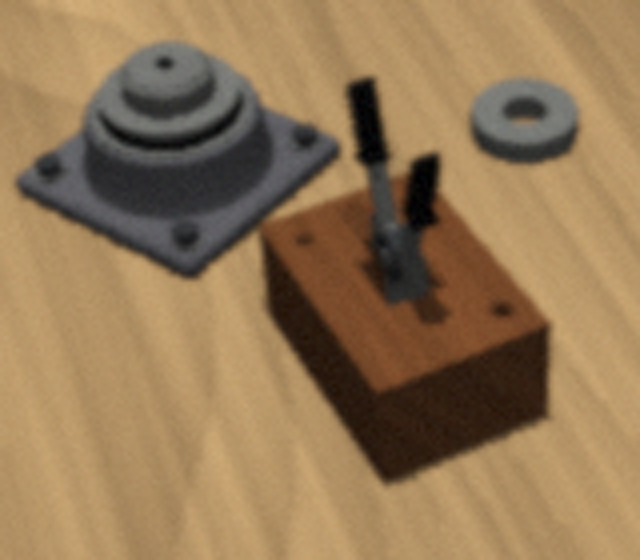

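Run:
```python
from h import *
P=lambda n,l,z:[print(n,uv,np.round(pix2z(n,uv,z)[:2],4)) for uv in l]
print('tray rim');P('scene',[(168,303),(230,332),(186,396),(121,362)],.012)
P('side',[(337,363),(379,424),(300,467),(265,393)],.012)
print('ring');P('scene',[(169,347)],.006)
print('spindle');P('scene',[(324,146)],.076);P('side',[(231,195)],.076)
print('flange');P('scene',[(294,150),(355,150),(357,193),(295,194)],.01)
print('rack top');P('scene',[(299,194),(339,207),(313,247),(266,238)],.062)
print('bear');P('scene',[(398,212)],.016);print('tin');P('scene',[(317,356)],.055);print('maq');P('scene',[(384,264)],.12)
```

```text
tray rim
scene (168, 303) [ 0.4654 -0.2023]
scene (230, 332) [ 0.5925 -0.1934]
scene (186, 396) [ 0.6002 -0.3177]
scene (121, 362) [ 0.4733 -0.3266]
side (337, 363) [ 0.582 -0.197]
side (379, 424) [ 0.5948 -0.3131]
side (300, 467) [ 0.4672 -0.324 ]
side (265, 393) [ 0.4582 -0.2018]
ring
scene (169, 347) [ 0.5194 -0.2649]
spindle
scene (324, 146) [0.5318 0.2247]
side (231, 195) [0.5297 0.2289]
flange
scene (294, 150) [0.4438 0.2452]
scene (355, 150) [0.5603 0.313 ]
scene (357, 193) [0.6253 0.1993]
scene (295, 194) [0.5168 0.1327]
rack top
scene (299, 194) [0.5513 0.0955]
scene (339, 207) [0.6338 0.1048]
scene (313, 247) [ 0.6404 -0.0015]
scene (266, 238) [ 0.5574 -0.0265]
bear
scene (398, 212) [0.7217 0.1891]
tin
scene (317, 356) [ 0.7512 -0.1754]
maq
scene (384, 264) [ 0.7785 -0.0125]
```

Run:
```python
from h import *
a=pix2z('scene',(309,174.5),.155);b=pix2z('scene',(291.5,199),.155);print(a,b,np.degrees(np.arctan2(*(a-b)[1::-1])))
a=pix2z('side',(190+362/4,180+85/4),.155);b=pix2z('side',(190+430/4,180+158/4),.155);print(a,b,np.degrees(np.arctan2(*(a-b)[1::-1])))
# pivot axis / slot
img=cv2.imread('pics/scene0.png');cv2.imwrite('pics/c3.png',cv2.resize(img[295:405,110:240],None,fx=5,fy=5,interpolation=cv2.INTER_CUBIC))
for c,z in [((565,155),0)]:pass
```

```text
[0.5909766  0.06971342 0.155     ] [0.59573315 0.00548475 0.155     ] 94.23538725932633
[0.58732858 0.0657382  0.155     ] [0.59654717 0.00506429 0.155     ] 98.63925535843862
```

View pics/c3.png

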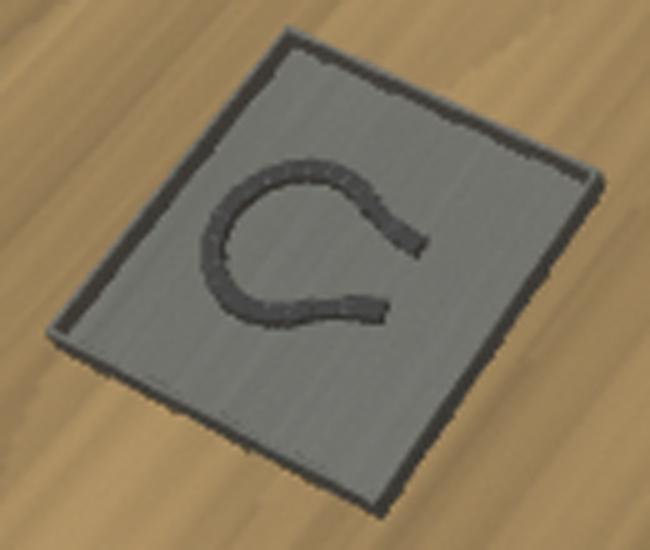

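apply_moves:
  rows:
    - [26,-33,6,0,0,-10.5,0]
    - [26,-33,6,0,0,-10.5,0]
    - [26,-33,6,0,0,-10.5,0]
    - [26,-33,6,0,0,-10.5,0]
    - [26,-33,6,0,0,-10.5,0]
    - [26,-33,6,0,0,-10.5,0]
    - [26,-33,6,0,0,-10.5,0]
    - [26,-33,6,0,0,-10.5,0]
    - [26,-33,6,0,0,-10.5,0]
    - [26,-33,6,0,0,-10.5,0]
    - [26,-33,6,0,0,-10.5,0]
    - [26,-33,6,0,0,-10.5,0]
    - [26,-33,6,0,0,-10.5,0]
    - [26,-33,6,0,0,-10.5,0]
    - [26,-30,6,0,0,-10.5,0]
    - [0,0,0,0,0,0,0]
  grip_force: 40

```text
time: 2.15
ee_pos: [0.5468, 0.0337, 0.3374]
tcp_rot: [180.0, 0.1, 5.8]
wrist_force: [0.2, 0.9, 0.1]
opening: 0.0855
```

Run:
```python
from h import *
o,_=snap('wrist','w1.png'); print(o['time'],o['ee_pos'],o['tcp_rot'],o['q'])
```

```text
2.15 [0.54684475 0.03368088 0.33737958] [1.79988968e+02 7.04344357e-02 5.80345771e+00] [ 3.53122811e+00  7.95906284e+00  2.34819292e+01  1.05592808e+02
 -1.38159580e-02  1.77727772e+02]
```

View pics/w1.png

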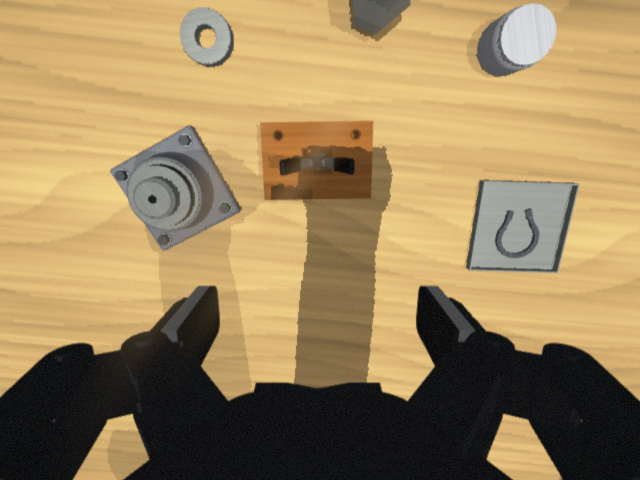

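Run:
```python
import cv2
a=cv2.imread('pics/w1.png')
cv2.imwrite('pics/c4.png',cv2.resize(a[110:210,250:400],None,fx=5,fy=5,interpolation=cv2.INTER_CUBIC))
cv2.imwrite('pics/c5.png',cv2.resize(a[170:280,455:590],None,fx=5,fy=5,interpolation=cv2.INTER_CUBIC))
cv2.imwrite('pics/c6.png',cv2.resize(a[115:260,100:250],None,fx=4,fy=4,interpolation=cv2.INTER_CUBIC))
```

```text
(no output)
```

View pics/c4.png

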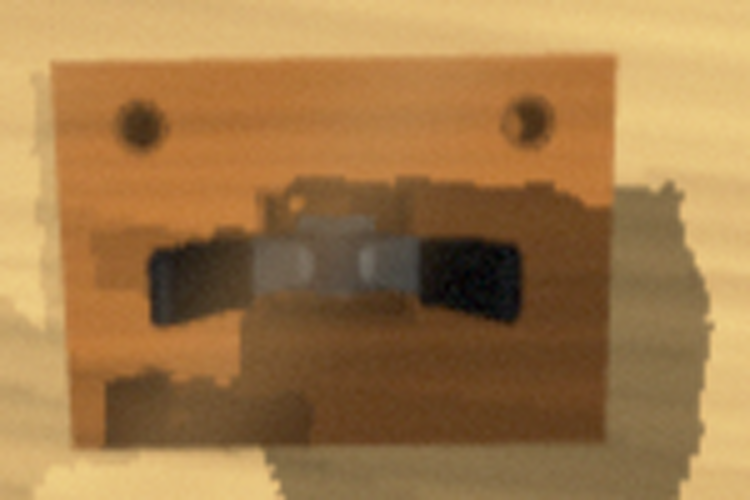

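View pics/c5.png

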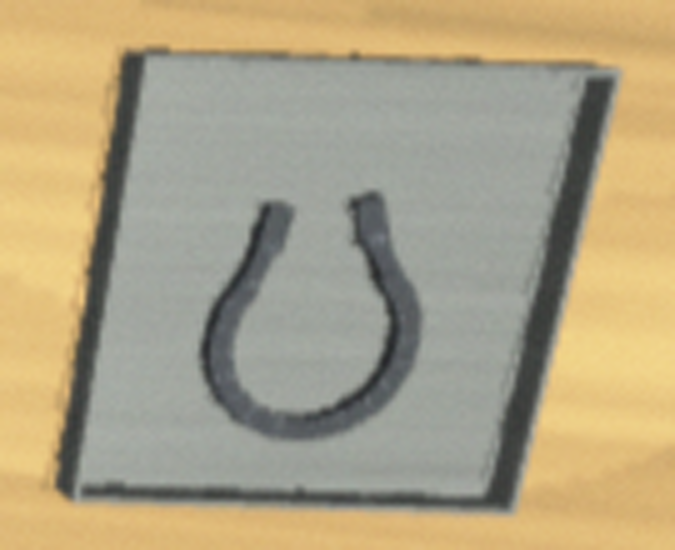

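View pics/c6.png

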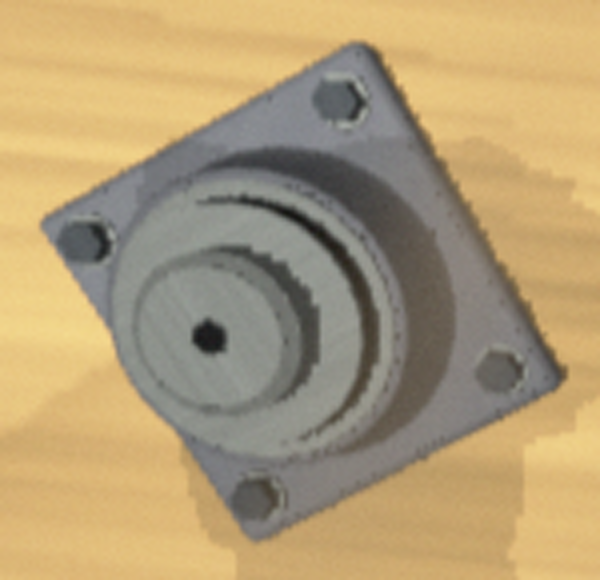

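```bash
cat > m1.py <<'E'
from h import *
o=dict(ee_pos=np.array([0.54684475,0.03368088,0.33737958]),tcp_rot=np.array([179.988968,0.0704344,5.80345771]))
W=lambda c,f,off,z: pix2z('wrist',((c[0]+.5)/f-.5+off[0],(c[1]+.5)/f-.5+off[1]),z,o)
r=[W(c,5,(250,110),.062) for c in [(52,62),(616,55),(605,443),(73,447)]]
print('rack',np.round(r,4)[:,:2].tolist()); print('cent',np.mean(r,0))
y=r[0]+r[3]-r[1]-r[2]; x=r[0]+r[1]-r[2]-r[3]
print('len',np.linalg.norm(y)/2,np.linalg.norm(x)/2,'yaw',np.degrees(np.arctan2(y[1],y[0]))-90,np.degrees(np.arctan2(x[1],x[0])))
g=[W(c,5,(250,110),.155) for c in [(152,287),(521,282)]]
d=g[0]-g[1];print('grips',np.mean(g,0),np.linalg.norm(d),np.degrees(np.arctan2(d[1],d[0]))-90)
t=[W(c,5,(455,170),.012) for c in [(124,52),(620,68),(513,512),(62,495)]]
print('tray',np.round(t,4)[:,:2].tolist(),np.mean(t,0))
e=[W(c,5,(455,170),.006) for c in [(277,203),(366,193)]]
b=[W(c,5,(455,170),.006) for c in [(204,355),(420,330),(300,440),(305,437)]]
print('ears',e,'ring outer',b)
s=W((209,337),4,(100,115),.076); print('spin top',s)
f=[W(c,4,(100,115),.012) for c in [(360,42),(567,375),(257,541),(42,222)]]; print('flange',np.round(f,4)[:,:2].tolist(),np.mean(f,0))
E
python3 m1.py
```

```text
rack [[0.6287, 0.1068], [0.6432, -0.0213], [0.5544, -0.0317], [0.5404, 0.0969]]
cent [0.59168403 0.03765306 0.062     ]
len 0.12916492886513903 0.0891330501140375 yaw 6.366654472684857 6.555929278419399
grips [0.59224787 0.03762594 0.155     ] 0.0670970225251149 6.5747149943632905
tray [[0.5863, -0.183], [0.5956, -0.3174], [0.4671, -0.3266], [0.4591, -0.1947]] [ 0.52702083 -0.25539954  0.012     ]
ears [array([ 0.54900645, -0.23829993,  0.006     ]), array([ 0.55431031, -0.26232504,  0.006     ])] ring outer [array([ 0.50337538, -0.22885867,  0.006     ]), array([ 0.51694342, -0.28850305,  0.006     ]), array([ 0.48084897, -0.26304022,  0.006     ]), array([ 0.48190233, -0.26424808,  0.006     ])]
spin top [0.52978518 0.2259375  0.076     ]
flange [[0.6174, 0.2053], [0.5149, 0.1346], [0.4434, 0.2422], [0.5492, 0.3111]] [0.53122303 0.22328146 0.012     ]
```

apply_moves:
  rows:
    - [15,1,-25,0,0,0.7,0]
    - [15,1,-40,0,0,0,0]
    - [15,2,-40,0,0,0,0]
    - [0,0,-25,0,0,0,0]
    - [0,0,0,0,0,0,0]

```text
time: 2.82
ee_pos: [0.5891, 0.0403, 0.2064]
tcp_rot: [-180.0, 0.2, 6.9]
wrist_force: [-0.4, -0.4, 0.2]
opening: 0.0852
```

Run:
```python
from h import *
o,_=snap('wrist','w2.png'); print(o['time'],o['ee_pos'],o['tcp_rot'],o['q'][5])
```

```text
2.825 [0.58914746 0.04033207 0.20635213] [-179.98038567    0.22310023    6.90092271] 177.01175336373456
```

View pics/w2.png

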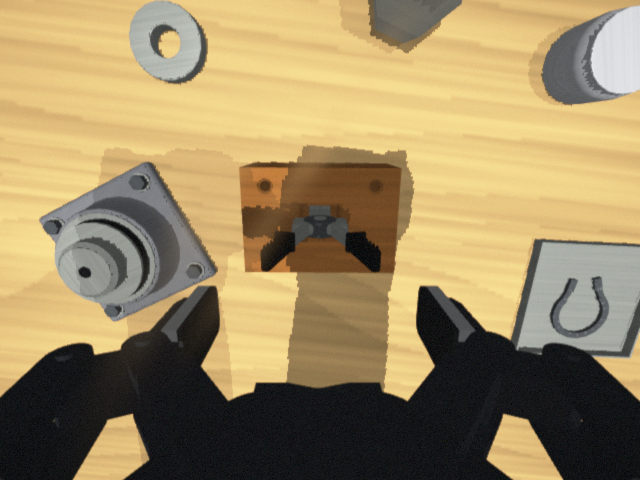

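Run:
```python
from h import *
o=dict(ee_pos=np.array([0.58914746,0.04033207,0.20635213]),tcp_rot=np.array([-179.98,0.2231,6.9009]))
g=[pix2z('wrist',c,.155,o) for c in [(262,263),(381,263.5)]]
d=g[0]-g[1];print(np.mean(g,0),np.linalg.norm(d),np.degrees(np.arctan2(d[1],d[0]))-90)
r=[pix2z('wrist',c,.062,o) for c in [(239.5,167.5),(401.5,167),(395,272),(245,272)]];print(np.round(r,4),np.mean(r,0))
print(pix2z('wrist',(84,272),.076,o))
a=cv2.imread('pics/w2.png');cv2.imwrite('pics/c7.png',cv2.resize(a[155:285,230:410],None,fx=4,fy=4,interpolation=cv2.INTER_CUBIC))
```

```text
[0.59083058 0.0371416  0.155     ] 0.06718652941693842 6.653938827161667
[[ 0.6286  0.1066  0.062 ]
 [ 0.6445 -0.0215  0.062 ]
 [ 0.5554 -0.0328  0.062 ]
 [ 0.5397  0.0967  0.062 ]] [0.59208417 0.03726285 0.062     ]
[0.52986849 0.22599255 0.076     ]
```

View pics/c7.png

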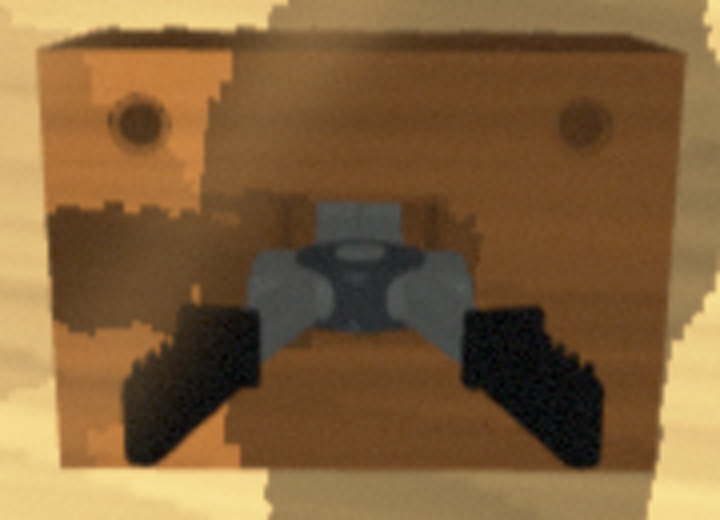

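apply_moves:
  rows:
    - [0,0,0,0,0,0,0]
    - [0,0,0,0,0,0,0]

```text
time: 3.12
ee_pos: [0.5909, 0.0397, 0.2098]
tcp_rot: [180.0, -0.1, 6.8]
wrist_force: [-0.7, 0.1, -0.7]
opening: 0.0855
```

apply_moves:
  rows:
    - [0.5,-2.4,-25,0,0,-0.2,0]
    - [0,0,-25,0,0,0,0]
    - [0,0,-24,0,0,0,0]
    - [0,0,0,0,0,0,0]
    - [0,0,0,0,0,0,0]

```text
time: 3.75
ee_pos: [0.5916, 0.0372, 0.1358]
tcp_rot: [180.0, -0.1, 6.6]
wrist_force: [-0.8, 0.3, 1.1]
opening: 0.0857
```

Run:
```python
from h import *
for i in range(1):
    o=get_obs(); print(o['time'],o['ee_pos'],o['tcp_rot'],o['opening'],o['wrist_force'])
o,_=snap('wrist','w3.png');
```

```text
3.75 [0.59155149 0.03717095 0.13578856] [ 1.79997732e+02 -9.29431147e-02  6.56903545e+00] 0.08566080770753266 [-0.78038653  0.33944455  1.09995328]
```

View pics/w3.png

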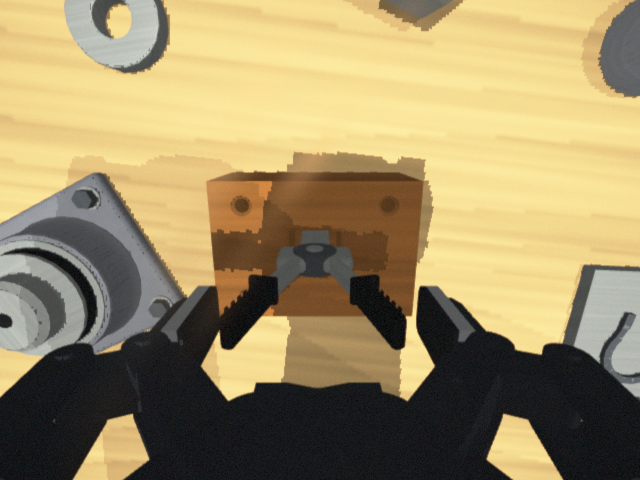

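apply_moves:
  rows:
    - [0,0,0,0,0,0,0.15]
    - [0,0,0,0,0,0,0.22]
    - [0,0,0,0,0,0,0.26]
    - [0,0,0,0,0,0,0.26]
    - [0,0,0,0,0,0,0.26]
  grip_force: 40

```text
time: 4.42
ee_pos: [0.592, 0.0377, 0.1365]
tcp_rot: [-180.0, -0.2, 6.6]
wrist_force: [-1.1, 2.8, 8.8]
opening: 0.0634
```

Run:
```python
from h import *
o,_=snap('wrist','w4.png'); print(o['time'],o['ee_pos'],o['tcp_rot'],o['opening'],o['wrist_force'])
```

```text
4.425 [0.59199684 0.0376876  0.13645982] [-179.95855091   -0.20953665    6.59152121] 0.06340161594292454 [-1.05107834  2.78929868  8.78645164]
```

View pics/w4.png

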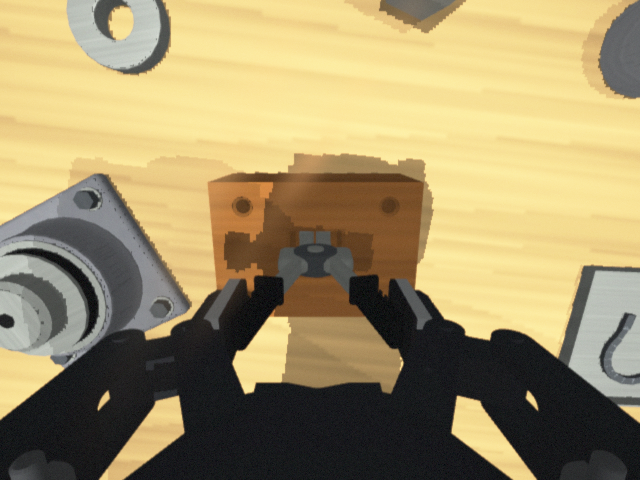

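apply_moves:
  rows:
    - [0,0,5,0,0,0,0.26]
    - [0,0,15,0,0,0,0.26]
    - [0,0,25,0,0,0,0.26]
    - [0,0,25,0,0,0,0.26]
    - [0,0,20,0,0,0,0.26]
    - [0,0,10,0,0,0,0.26]
    - [0,0,0,0,0,0,0.26]

```text
time: 5.35
ee_pos: [0.5913, 0.0371, 0.2349]
tcp_rot: [180.0, -0.0, 6.6]
wrist_force: [-0.8, -0.5, -2.7]
opening: 0.0637
```

Run:
```python
from h import *
o,_=snap('side','s1.png'); print(o['time'],o['ee_pos'],o['tcp_rot'],o['opening'],o['wrist_force'])
o,_=snap('wrist','w5.png')
a=cv2.imread('pics/s1.png');b=cv2.imread('pics/w5.png')
cv2.imwrite('pics/c8.png',np.hstack([cv2.resize(a[80:320,180:380],(500,600)),cv2.resize(b[150:450,200:440],(300,375),interpolation=cv2.INTER_CUBIC)[:600] if 0 else cv2.copyMakeBorder(cv2.resize(b[150:450,200:440],(300,375)),0,225,0,0,0)]))
```

```text
5.35 [0.59132159 0.03709919 0.2348845 ] [ 1.79995352e+02 -4.96491401e-02  6.56348382e+00] 0.06369202508636561 [-0.78019643 -0.45274309 -2.67928662]
```

View pics/c8.png

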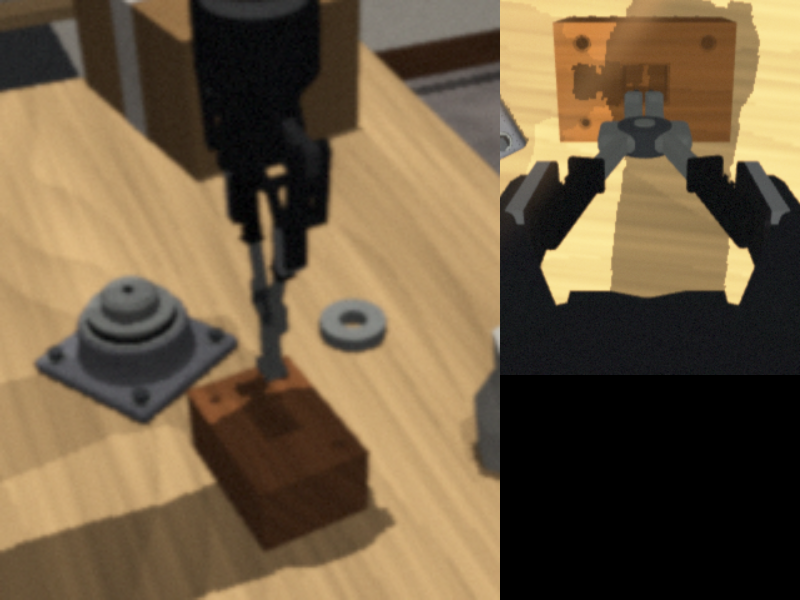

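apply_moves:
  rows:
    - [-6,-12,0,0,0,0.5,0.26]
    - [-13,-27,0,0,0,0.6,0.26]
    - [-15,-32,-2,0,0,0.6,0.26]
    - [-17,-35,-4,0,0,0.6,0.26]
    - [-17,-35,-4,0,0,0.6,0.26]
    - [-17,-35,-6,0,0,0.6,0.26]
    - [-17,-35,-6,0,0,0.6,0.26]
    - [-17,-35,-6,0,0,0.6,0.26]
    - [-15,-30,-6,0,0,0.6,0.26]
    - [-12,-22,-6,0,0,0.6,0.26]
    - [-5,-9,-4,0,0,0,0.26]
    - [0,0,0,0,0,0,0.26]
    - [0,0,0,0,0,0,0.26]

```text
time: 7.08
ee_pos: [0.4404, -0.2693, 0.1904]
tcp_rot: [-180.0, -0.0, 12.5]
wrist_force: [0.8, 0.7, -2.3]
opening: 0.0635
```

Run:
```python
from h import *
o,_=snap('wrist','w6.png'); print(o['time'],o['ee_pos'].tolist(),o['tcp_rot'].tolist(),o['opening'],o['wrist_force'])
```

```text
7.075 [0.44036358485266797, -0.26932533050143054, 0.19043893783667512] [-179.9967877570752, -0.015239030961442954, 12.496211234457391] 0.06352106649620708 [ 0.84635225  0.69316634 -2.29076782]
```

View pics/w6.png

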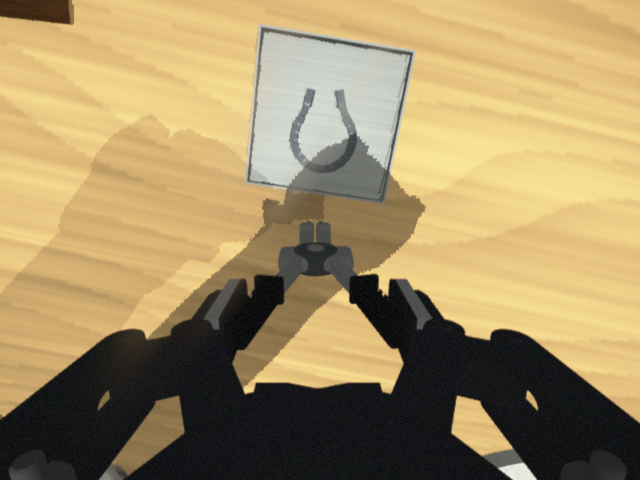

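Run:
```python
import cv2
a=cv2.imread('pics/w6.png')
cv2.imwrite('pics/c9.png',cv2.resize(a[75:185,270:380],None,fx=5,fy=5,interpolation=cv2.INTER_CUBIC))
cv2.imwrite('pics/c10.png',cv2.resize(a[205:315,240:400],None,fx=5,fy=5,interpolation=cv2.INTER_CUBIC))
```

```text
(no output)
```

View pics/c9.png

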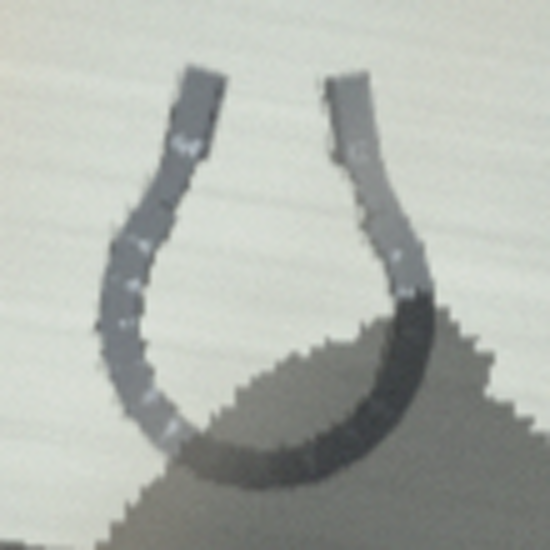

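View pics/c10.png

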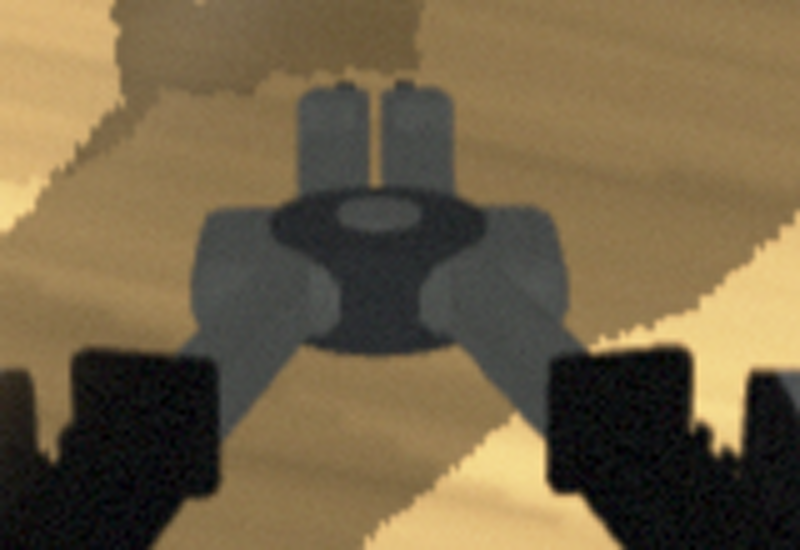

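```bash
cat > m2.py <<'E'
from h import *
from scipy.optimize import least_squares
o=dict(ee_pos=np.array([0.44036358485266797, -0.26932533050143054, 0.19043893783667512]),tcp_rot=np.array([-179.9968,-0.01524,12.49621]))
W=lambda c,z: pix2z('wrist',((c[0]+.5)/5-.5+270,(c[1]+.5)/5-.5+75),z,o)
out=np.array([W(c,.006) for c in [(100,325),(265,490),(435,320),(165,447),(400,417),(325,480)]])
inn=np.array([W(c,.006) for c in [(143,325),(270,450),(388,330),(165,400),(195,435),(360,405)]])
for P in (out,inn):
    s=least_squares(lambda p:np.hypot(P[:,0]-p[0],P[:,1]-p[1])-p[2],[.515,-.257,.028]);print(s.x,s.fun)
E=[W(c,.006) for c in [(187,67),(228,77),(328,80),(368,70)]];print(np.round(E,4)); m=np.mean(E,0);print('mid',m)
d=(E[0]+E[1]-E[2]-E[3]);print('yaw',np.degrees(np.arctan2(d[1],d[0]))-90, 'gap',np.linalg.norm(E[1]-E[2]))
R_=R.from_euler('xyz',o['tcp_rot'],degrees=True)
for p in [(.008,-.01,.1235),(.008,.01,.1235),(.008,-.004,.1265),(.008,.004,.1265),(.0,0,.0625)]:
    uv=proj('wrist',o['ee_pos']+R_.apply(p),o)[0]; print(p,uv,((uv-[240,205])+.5)*5-.5)
E
python3 m2.py
```

```text
[ 0.51029446 -0.2602497   0.02987535] [ 2.71579114e-04  3.16785639e-04  1.61283367e-05 -6.47593823e-04
 -3.65537304e-04  4.08638038e-04]
[ 0.50871007 -0.25995192  0.02201005] [-2.14947674e-04 -4.95298480e-04  1.40805538e-04 -4.09197100e-05
  6.28440972e-04 -1.80806454e-05]
[[ 0.548  -0.2374  0.006 ]
 [ 0.548  -0.2446  0.006 ]
 [ 0.5513 -0.2616  0.006 ]
 [ 0.5543 -0.2679  0.006 ]]
mid [ 0.55039261 -0.25286404  0.006     ]
yaw 11.377257474755567 gap 0.01727308571350967
(0.008, -0.01, 0.1235) [303.01291925 221.94385097] [317.06459624  86.71925484]
(0.008, 0.01, 0.1235) [329.02921754 221.94636867] [447.1460877   86.73184336]
(0.008, -0.004, 0.1265) [310.8907952  221.04193561] [356.45397599  82.20967806]
(0.008, 0.004, 0.1265) [321.1807088  221.04294313] [407.90354402  82.21471564]
(0.0, 0, 0.0625) [315.65080452 258.81764339] [380.25402258 271.08821696]
```

apply_moves:
  rows:
    - [8,1,0,0,0,-0.5,0.26]
    - [20,3,0,0,0,-0.5,0.26]
    - [28,4,-3,0,0,-0.5,0.26]
    - [25,3.6,-12,0,0,0,0.26]
    - [15,2,-15,0,0,0,0.26]
    - [7.4,1,-12,0,0,0,0.26]
    - [0,0,-3,0,0,0,0.26]
    - [0,0,0,0,0,0,0.26]

```text
time: 8.12
ee_pos: [0.5429, -0.2554, 0.1454]
tcp_rot: [-180.0, 0.0, 10.9]
wrist_force: [0.7, 0.5, -1.1]
opening: 0.0635
```

Run:
```python
from h import *
o,_=snap('wrist','w7.png'); print(o['time'],o['ee_pos'].tolist(),o['tcp_rot'].tolist(),o['opening'],o['wrist_force'])
snap('scene','s2.png');snap('side','s3.png')
a=cv2.imread('pics/w7.png');b=cv2.imread('pics/s2.png');c=cv2.imread('pics/s3.png')
cv2.imwrite('pics/c11.png',cv2.resize(a[140:290,220:420],None,fx=4,fy=4,interpolation=cv2.INTER_CUBIC))
cv2.imwrite('pics/c12.png',np.hstack([cv2.resize(b[260:410,100:230],None,fx=3,fy=4,interpolation=cv2.INTER_CUBIC),cv2.resize(c[340:480,255:385],(390,600),interpolation=cv2.INTER_CUBIC)]))
```

```text
8.125 [0.5429361978894095, -0.2553802313021858, 0.14538945596344335] [-179.9961218571232, 0.01889845501129017, 10.945338266892971] 0.06346088460152624 [ 0.70474753  0.52648875 -1.11360458]
```

View pics/c11.png

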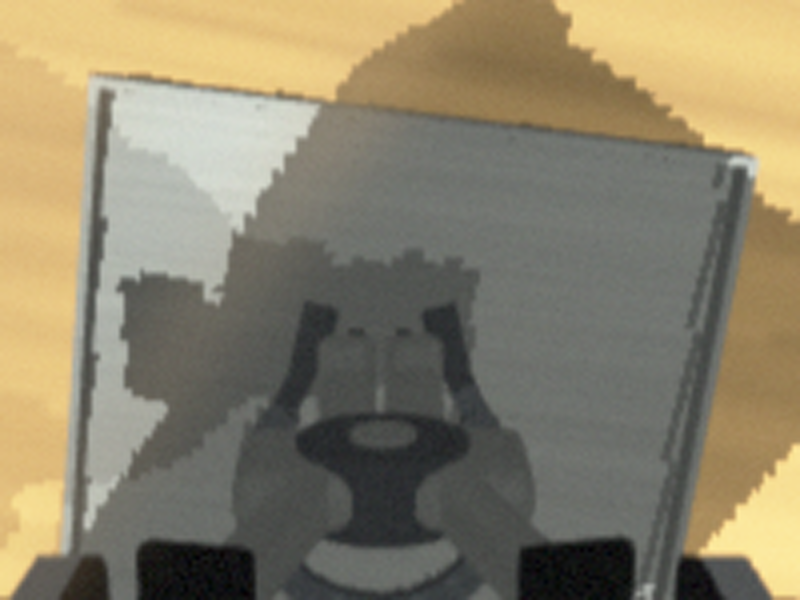

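View pics/c12.png

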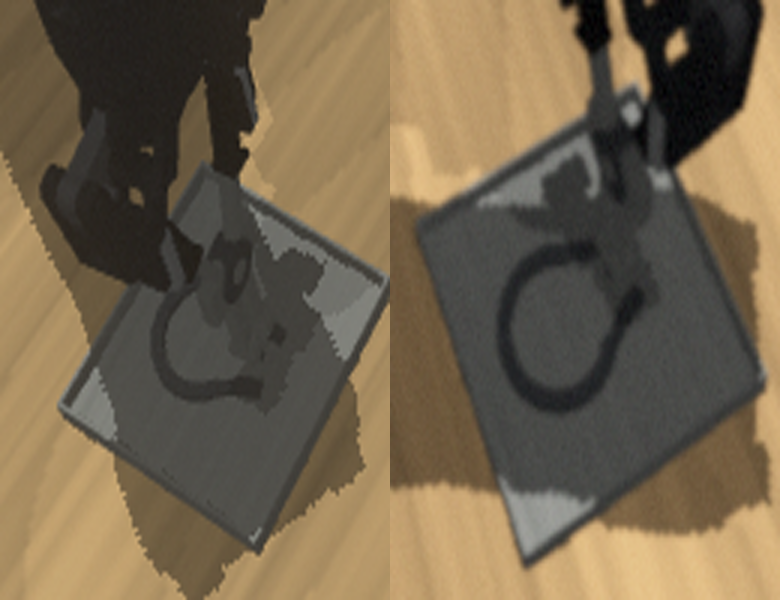

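Run:
```python
from h import *
o=get_obs()
u=np.array([np.cos(np.radians(11)),np.sin(np.radians(11))]);v=np.array([-u[1],u[0]])
j=pix2z('wrist',(315.1,223.6),o['ee_pos'][2]-.1235,o);e=pix2z('wrist',(314.6,215.9),.006,o)
t=o['ee_pos']
print('jaw ctr rel tcp',(j-t)[:2]@u-.008,(j-t)[:2]@v); print('gap rel jaw',(e-j)[:2]@u-7e-3+8e-3,(e-j)[:2]@v,t)
```

```text
jaw ctr rel tcp -0.0011650481544145958 0.0006106654318634738
gap rel jaw 0.003393861213326979 0.000496944639068569 [ 0.54329302 -0.25558628  0.14614864]
```

apply_moves:
  rows:
    - [1.6,0.7,-4,0,0,0,0.26]
    - [0,0,-4,0,0,0,0.26]
    - [0,0,-4,0,0,0,0.26]
    - [0,0,-2,0,0,0,0.26]
    - [0,0,0,0,0,0,0.26]

```text
time: 8.9
ee_pos: [0.545, -0.2545, 0.131]
tcp_rot: [-180.0, 0.0, 11.0]
wrist_force: [0.1, -0.3, -1.5]
opening: 0.0632
```

Run:
```python
from h import *
o,_=snap('wrist','w8.png'); print(o['time'],o['ee_pos'].tolist(),o['tcp_rot'].tolist(),o['opening'],o['wrist_force'])
a=cv2.imread('pics/w8.png')
cv2.imwrite('pics/c13.png',cv2.resize(a[160:310,230:400],None,fx=4,fy=4,interpolation=cv2.INTER_CUBIC))
```

```text
8.9 [0.5449704629216674, -0.2545334126485236, 0.13104831779409343] [-179.98767140673553, 0.019300616259750367, 10.967844468706502] 0.0632033464306244 [ 0.1153149  -0.25508909 -1.50077692]
```

View pics/c13.png

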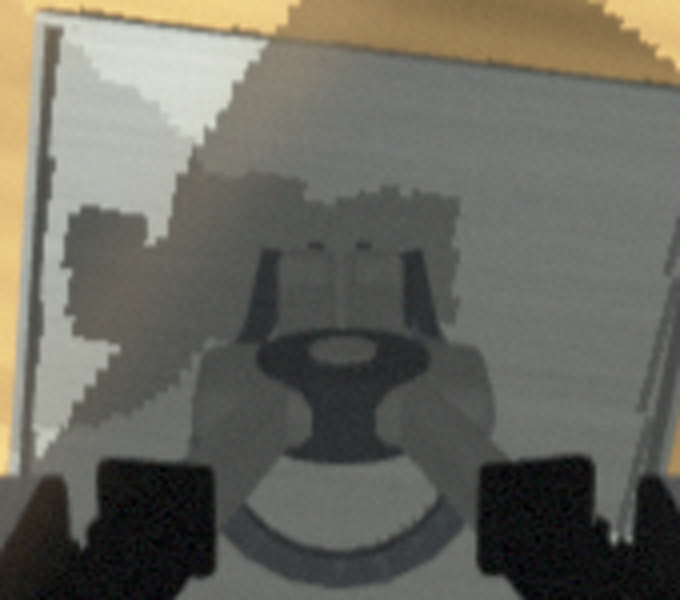

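apply_moves:
  rows:
    - [0,0,-1,0,0,0,0.26]
    - [0,0,-1,0,0,0,0.26]
    - [0,0,0,0,0,0,0.26]

```text
time: 9.32
ee_pos: [0.5453, -0.2546, 0.1297]
tcp_rot: [180.0, -0.0, 11.0]
wrist_force: [0.1, 0.8, -0.7]
opening: 0.0634
```

apply_moves:
  rows:
    - [0,0,-1,0,0,0,0.26]
    - [0,0,-0.5,0,0,0,0.26]
    - [0,0,0,0,0,0,0.26]

```text
time: 9.7
ee_pos: [0.5456, -0.2547, 0.1291]
tcp_rot: [179.9, -0.1, 11.0]
wrist_force: [-0.3, 0.2, 6.7]
opening: 0.0635
```

apply_moves:
  rows:
    - [0,0,0.3,0,0,0,0.3]
    - [0,0,0.3,0,0,0,0.34]
    - [0,0,0,0,0,0,0.36]
    - [0,0,0,0,0,0,0.36]

```text
time: 10.2
ee_pos: [0.5464, -0.2552, 0.1314]
tcp_rot: [179.8, -0.3, 11.0]
wrist_force: [-0.5, -0.1, 15.0]
opening: 0.0547
```

apply_moves:
  rows:
    - [0,0,1,0,0,0,0.36]
    - [0,0,1,0,0,0,0.37]
    - [0,0,0,0,0,0,0.37]

```text
time: 10.58
ee_pos: [0.5458, -0.255, 0.1319]
tcp_rot: [179.9, -0.1, 11.0]
wrist_force: [0.0, -0.8, 7.2]
opening: 0.0539
```

Run:
```python
from h import *
o,_=snap('wrist','w9.png'); print(o['time'],o['ee_pos'].tolist(),o['tcp_rot'].tolist(),o['opening'],o['wrist_force'])
a=cv2.imread('pics/w9.png')
cv2.imwrite('pics/c14.png',cv2.resize(a[160:310,230:400],None,fx=4,fy=4,interpolation=cv2.INTER_CUBIC))
```

```text
10.575 [0.545785872445637, -0.2550344374292308, 0.13186728001881318] [179.88564009985282, -0.1272196244855642, 10.962384217502503] 0.05393689177522612 [ 0.04990851 -0.78454647  7.22729646]
```

View pics/c14.png

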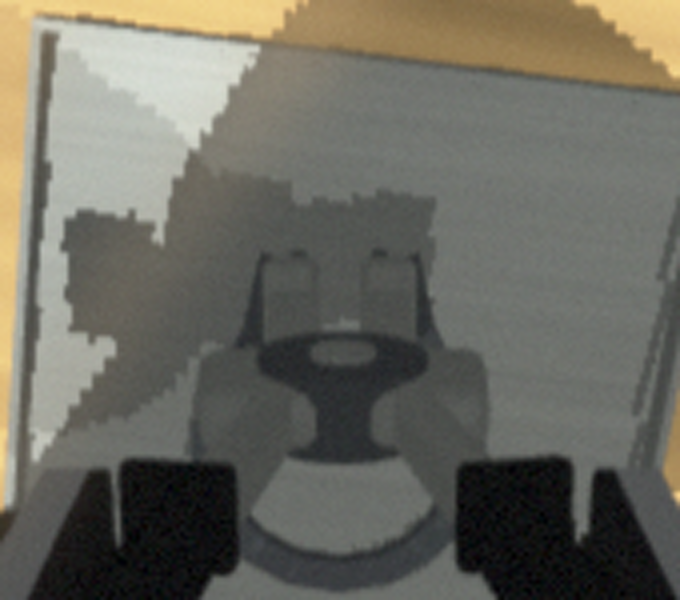

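apply_moves:
  rows:
    - [0,0,0.3,0,0,0,0.41]
    - [0,0,0.3,0,0,0,0.45]
    - [0,0,0.2,0,0,0,0.48]
    - [0,0,0,0,0,0,0.48]

```text
time: 11.12
ee_pos: [0.5463, -0.2547, 0.1339]
tcp_rot: [179.9, -0.2, 11.0]
wrist_force: [-0.4, 2.2, 14.2]
opening: 0.0448
```

apply_moves:
  rows:
    - [0,0,0.8,0,0,0,0.5]
    - [0,0,0.6,0,0,0,0.53]
    - [0,0,0.3,0,0,0,0.57]
    - [0,0,0.3,0,0,0,0.6]
    - [0,0,0,0,0,0,0.6]

```text
time: 11.75
ee_pos: [0.5462, -0.2548, 0.1357]
tcp_rot: [179.9, -0.2, 11.0]
wrist_force: [-0.5, 0.6, 13.7]
opening: 0.0344
```

apply_moves:
  rows:
    - [0,0,0.8,0,0,0,0.63]
    - [0,0,0.5,0,0,0,0.66]
    - [0,0,0,0,0,0,0.69]
    - [0,0,0,0,0,0,0.71]
    - [0,0,0,0,0,0,0.71]
  grip_force: 45

```text
time: 12.38
ee_pos: [0.5459, -0.2541, 0.1366]
tcp_rot: [180.0, -0.2, 11.0]
wrist_force: [-0.2, 4.2, 12.3]
opening: 0.0253
```

Run:
```python
from h import *
o,_=snap('wrist','w10.png'); print(o['time'],o['ee_pos'].tolist(),o['tcp_rot'].tolist(),o['opening'],o['wrist_force'])
a=cv2.imread('pics/w10.png')
cv2.imwrite('pics/c15.png',cv2.resize(a[160:350,210:430],None,fx=3.5,fy=3.1,interpolation=cv2.INTER_CUBIC))
```

```text
12.375 [0.5459214486263337, -0.254084955059863, 0.13658400995555325] [179.97697365059975, -0.18981326938691243, 11.006309519745674] 0.025331140213935725 [-0.2277281   4.18875793 12.32651075]
```

View pics/c15.png

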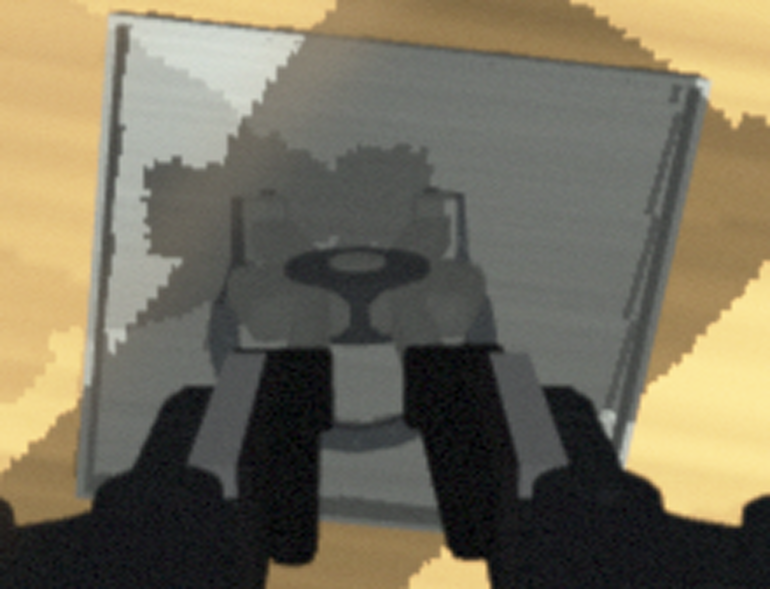

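apply_moves:
  rows:
    - [0,0,0.3,0,0,0,0.74]
    - [0,0,0,0,0,0,0.77]
    - [0,0,0,0,0,0,0.79]
    - [0,0,0,0,0,0,0.805]
    - [0,0,0,0,0,0,0.805]
    - [0,0,0,0,0,0,0.805]
  grip_force: 50

```text
time: 13.18
ee_pos: [0.5459, -0.2538, 0.1365]
tcp_rot: [-180.0, -0.2, 11.0]
wrist_force: [0.6, 5.3, 9.9]
opening: 0.0174
```

Run:
```python
from h import *
o,_=snap('wrist','w11.png'); print(o['time'],o['ee_pos'].tolist(),o['tcp_rot'].tolist(),o['opening'],o['wrist_force'])
a=cv2.imread('pics/w11.png')
cv2.imwrite('pics/c16.png',cv2.resize(a[160:350,210:430],None,fx=3.5,fy=3.1,interpolation=cv2.INTER_CUBIC))
```

```text
13.175 [0.5458936241211352, -0.2538150598579334, 0.1365039578574698] [-179.97968318590694, -0.17956419351088318, 11.01322305989759] 0.017401732770321997 [0.58523506 5.28050795 9.90562178]
```

View pics/c16.png

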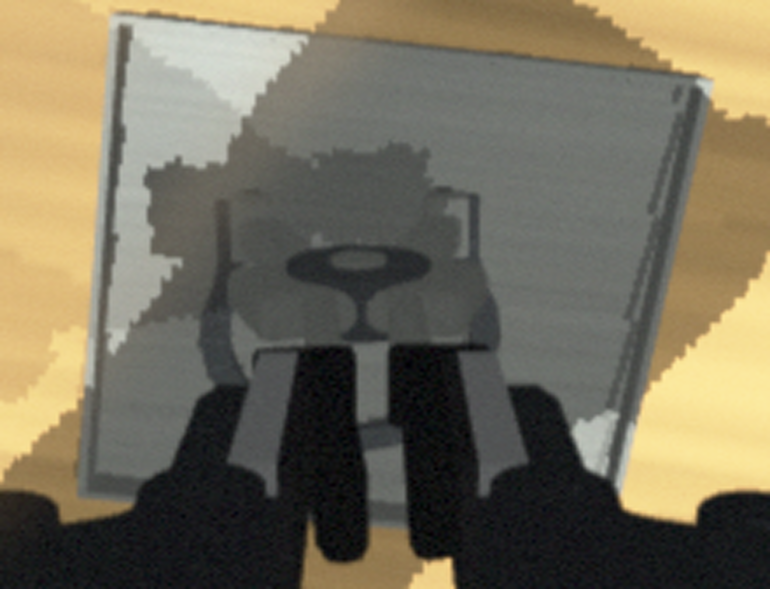

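Run:
```python
from h import *
o=get_obs()
f=lambda x,y:pix2z('wrist',(x/3.5+210,y/3.1+160),.006,o)
a,b=f(216,215),f(480,215);c,d=f(230,215),f(468,215)
print(np.linalg.norm(a-b),np.linalg.norm(c-d),(a+b)/2,(c+d)/2)
```

```text
0.059988611936613215 0.054080643369353094 [ 0.54554271 -0.24845806  0.006     ] [ 0.54558616 -0.2486811   0.006     ]
```

apply_moves:
  rows:
    - [0,0,0,0,0,0,0.82]
    - [0,0,0,0,0,0,0.825]
    - [0,0,1,0,0,0,0.825]
    - [0,0,1,0,0,0,0.825]
    - [0,0,1.5,0,0,0,0.825]
    - [0,0,2,0,0,0,0.825]
    - [0,0,3,0,0,0,0.825]
    - [0,0,3,0,0,0,0.825]
    - [0,0,0,0,0,0,0.825]
  grip_force: 50

```text
time: 14.35
ee_pos: [0.5452, -0.2547, 0.1466]
tcp_rot: [180.0, -0.0, 11.0]
wrist_force: [0.2, 0.5, -2.5]
opening: 0.0157
```

Run:
```python
from h import *
o,_=snap('wrist','w12.png'); print(o['time'],o['ee_pos'].tolist(),o['tcp_rot'].tolist(),o['opening'],o['wrist_force'])
snap('side','s4.png');snap('scene','s5.png')
a=cv2.imread('pics/w12.png');b=cv2.imread('pics/s4.png');c=cv2.imread('pics/s5.png')
cv2.imwrite('pics/c17.png',cv2.resize(a[160:350,210:430],None,fx=3.5,fy=3.1,interpolation=cv2.INTER_CUBIC))
cv2.imwrite('pics/c18.png',np.hstack([cv2.resize(c[260:410,100:230],None,fx=3,fy=4,interpolation=cv2.INTER_CUBIC),cv2.resize(b[340:480,255:385],(390,600),interpolation=cv2.INTER_CUBIC)]))
```

```text
14.35 [0.5452062928736022, -0.25465450723126626, 0.1466327740374448] [179.9822625039798, -0.021765284852086068, 10.966814927621446] 0.015703503465848742 [ 0.24374646  0.52097524 -2.51978798]
```

View pics/c17.png

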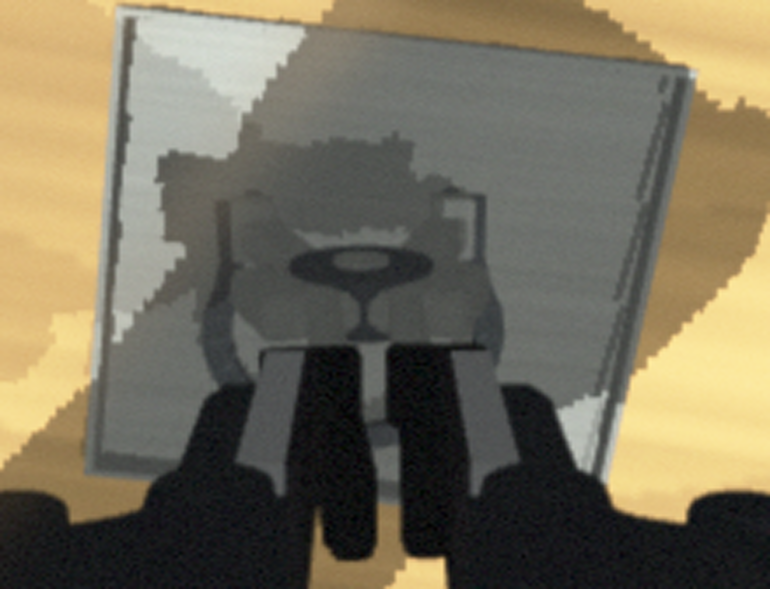

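View pics/c18.png

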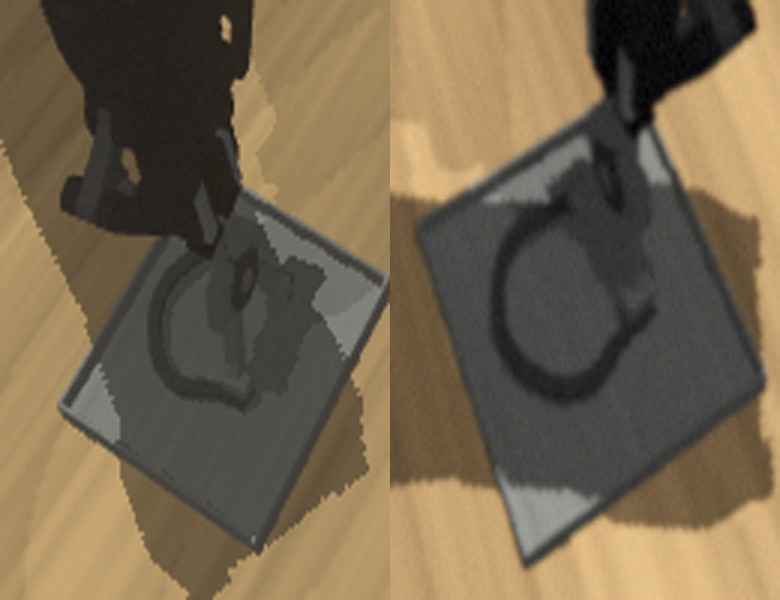

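apply_moves:
  rows:
    - [0,0,12,0,0,0,0.825]
    - [0,0,20,0,0,0,0.825]
    - [0,8,25,0,0,1,0.825]
    - [0,16,25,0,0,3,0.825]
    - [-1,28,18,0,0,5,0.825]
    - [-1,35,10,0,0,5,0.825]
    - [-1,38,3,0,0,6,0.825]
    - [-1,38,0,0,0,6,0.825]
    - [-1,38,0,0,0,6,0.825]
    - [-1,38,0,0,0,6,0.825]
    - [-1,38,0,0,0,6,0.825]
    - [-1,38,0,0,0,6,0.825]
    - [-1,38,0,0,0,6,0.825]
    - [-1,38,0,0,0,6,0.825]
    - [-1,38,0,0,0,6,0.825]
    - [-1,35,0,0,0,5,0.825]
    - [-2,24,0,0,0,3,0.825]
    - [-1,14,0,0,0,2,0.825]
    - [0,6,0,0,0,1,0.825]
    - [0,0,0,0,0,0,0.825]

```text
time: 17.0
ee_pos: [0.5302, 0.2532, 0.2595]
tcp_rot: [180.0, 0.0, 89.9]
wrist_force: [-0.8, -0.6, -2.3]
opening: 0.0156
```

Run:
```python
from h import *
o,_=snap('wrist','w13.png'); print(o['time'],o['ee_pos'].tolist(),o['tcp_rot'].tolist(),o['opening'],o['wrist_force'],o['q'])
snap('side','s6.png');snap('scene','s7.png')
P=[[.53,.25,.1]]
print(proj('side',P),proj('scene',P))
b=cv2.imread('pics/s6.png');c=cv2.imread('pics/s7.png')
u,v=proj('side',P)[0].astype(int);cv2.imwrite('pics/c19.png',cv2.resize(b[max(0,v-100):v+60,u-80:u+80],None,fx=3.7,fy=3.7,interpolation=cv2.INTER_CUBIC))
u,v=proj('scene',P)[0].astype(int);cv2.imwrite('pics/c20.png',cv2.resize(c[max(0,v-100):v+60,u-80:u+80],None,fx=3.7,fy=3.7,interpolation=cv2.INTER_CUBIC))
```

```text
17.0 [0.5301832644548936, 0.2531676192191807, 0.2594504194485856] [179.99304299366554, 0.006645840131779471, 89.94449328088828] 0.015555420434710815 [-0.8110315  -0.61178426 -2.29122348] [ 2.55290298e+01  1.05489291e+01  1.75145700e+01  9.69622360e+01
 -8.99853944e-03  1.15584536e+02]
[[227.11846481 180.43479327]] [[329.5416225  129.44610169]]
```

View pics/w13.png

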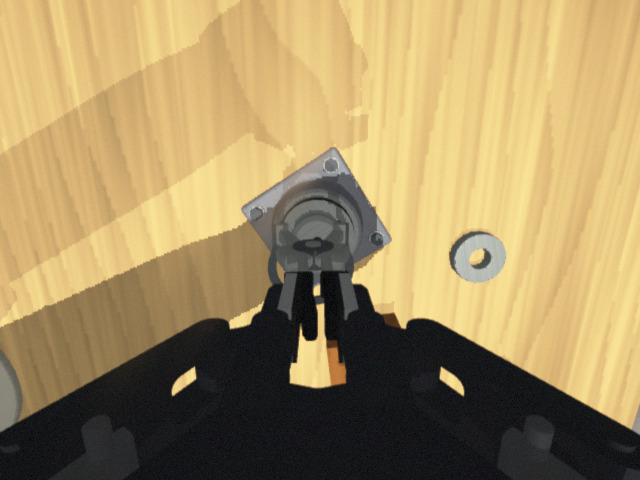

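View pics/c19.png

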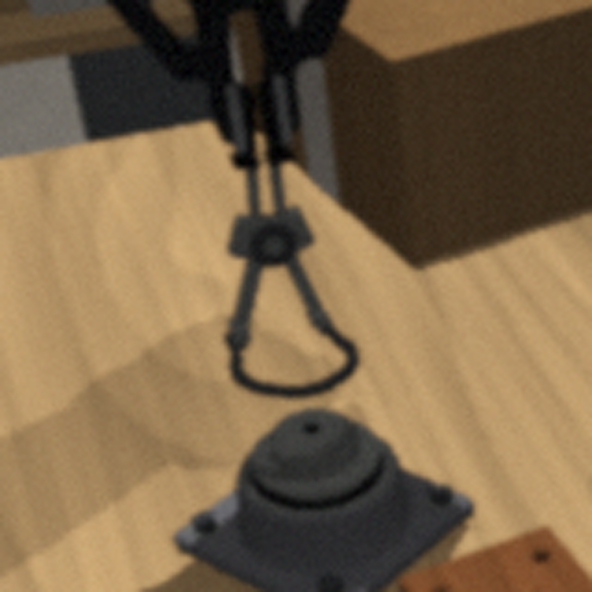

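View pics/c20.png

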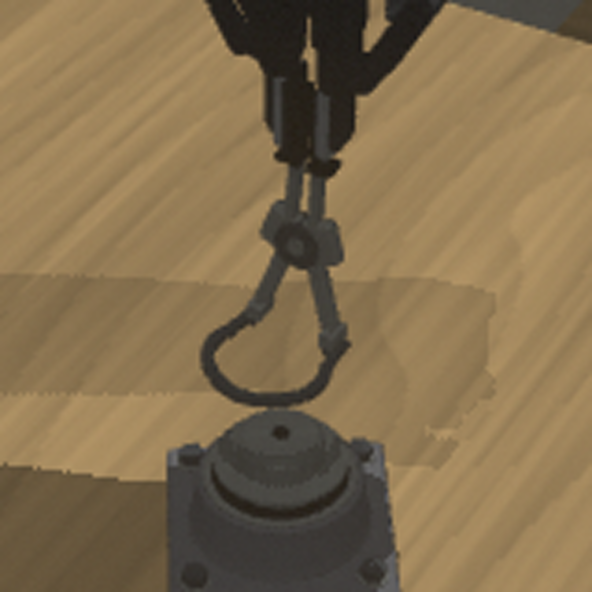

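Run:
```python
import cv2,numpy as np
b=cv2.imread('pics/s6.png');c=cv2.imread('pics/s7.png')
cv2.imwrite('pics/c21.png',np.hstack([cv2.resize(b[160:200,200:250],(400,320),interpolation=cv2.INTER_CUBIC),cv2.resize(c[105:145,295:345],(400,320),interpolation=cv2.INTER_CUBIC)]))
```

```text
(no output)
```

View pics/c21.png

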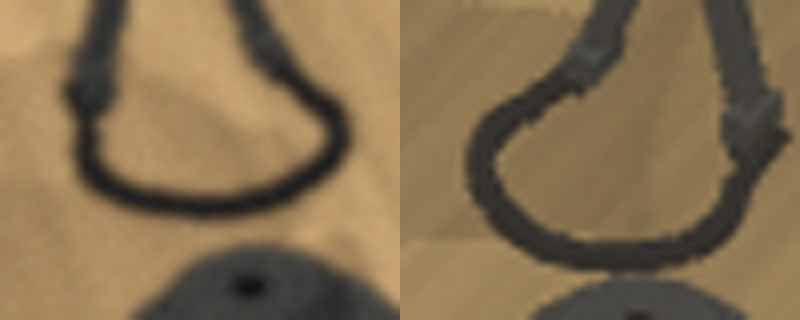

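```bash
cat > fit.py <<'E'
from h import *
from scipy.optimize import least_squares
from scipy.spatial import cKDTree
def ringmid(th,ears=True):
    rm=.02665; hx,hy=-.020,np.sqrt(rm**2-.02**2)
    back=[(rm*np.cos(a),rm*np.sin(a)) for a in np.radians(np.linspace(140,220,40))]
    pts=list(back)
    for s in (1,-1):
        arm=[(rm*np.cos(a),rm*np.sin(a)) for a in np.radians(np.linspace(139,58,50))]
        if ears: arm+=[(.0265+t*(.014),.014-t*.002) for t in np.linspace(0,.4,8)]+[(.0141+t*.0124,.0226-t*.0086) for t in np.linspace(0,1,15)]
        c,sn=np.cos(th),np.sin(th)
        for x,y in arm:
            dx,dy=x-hx,y-hy
            pts.append((hx+c*dx-sn*dy, s*(hy+sn*dx+c*dy)))
    p=np.array(pts); return np.c_[p,np.full(len(p),.002)]
def world(p,M): return R.from_euler('ZYX',[p[3],p[4],p[5]],degrees=True).apply(M)+p[:3]
def fit(obs,p0,th=None,o=None,fixroll=False):
    # obs: dict cam->Nx2 pixels; p: x,y,z,yaw,pitch,roll,th
    def res(p):
        W=world(p,ringmid(p[6])); r=[]
        for n,uv in obs.items():
            t=cKDTree(proj(n,W,o)); r+=list(t.query(uv)[0])
        r+=[p[5]/3*.3,(p[6]-.25)/.03*.5]
        return r
    s=least_squares(res,p0,x_scale=[.01,.01,.01,10,10,10,.1],diff_step=1e-4)
    return s
E
python3 - <<'E'
from fit import *
S=np.array([(87,135),(93,165),(110,188),(145,203),(190,207),(235,203),(275,193),(310,172),(332,148),(335,125),(322,105),(295,82)])
C=np.array([(480,155),(483,180),(500,210),(530,238),(570,254),(620,258),(660,255),(700,240),(725,215),(738,185),(500,125),(525,105),(550,92)])-[400,0]
obs={'side':(S+.5)/8-.5+[200,160],'scene':(C+.5)/8-.5+[295,105]}
for p0 in ([.53,.22,.132,90,0.1,0.1,.25],[.53,.22,.125,90,-10,0.1,.25],[.53,.22,.135,90,10,0.1,.25]):
    s=fit(obs,p0);print(np.round(s.x,4),s.cost,np.abs(s.fun).max())
print('axis?',proj('side',[.53,.2255,.076]),proj('scene',[.53,.2255,.076]))
E
```

```text
[  0.5256   0.2195   0.1236 100.0085  -1.0457   2.1724   0.2432] 2.149121644842699 0.7242916347505253
[ 0.5251  0.2201  0.1233 96.8643 -1.5832  2.2783  0.2452] 2.0581227662632706 0.7416173265960848
[ 0.5247  0.2196  0.1235 91.5302 -0.7218  2.5884  0.25  ] 1.9912258206105486 0.6807642245164686
axis? [[231.54658884 195.84073124]] [[323.42476173 145.45646019]]
```

apply_moves:
  rows:
    - [0,0,-10,0,0,0,0.825]
    - [0,0,-18,0,0,0,0.825]
    - [0,0,-12,0,0,0,0.825]
    - [0,0,-1,0,0,0,0.825]
    - [0,0,0,0,0,0,0.825]

```text
time: 17.77
ee_pos: [0.5301, 0.2534, 0.2187]
tcp_rot: [180.0, -0.0, 90.0]
wrist_force: [-0.0, 0.9, -2.4]
opening: 0.0157
```

Run:
```python
from h import *
o,_=snap('wrist','w14.png'); print(o['time'],o['ee_pos'].tolist(),o['tcp_rot'].tolist(),o['opening'],o['wrist_force'])
snap('side','s8.png');snap('scene','s9.png')
a=cv2.imread('pics/w14.png');b=cv2.imread('pics/s8.png');c=cv2.imread('pics/s9.png')
cv2.imwrite('pics/c22.png',cv2.resize(a[160:340,220:420],None,fx=4,fy=3.3333,interpolation=cv2.INTER_CUBIC))
cv2.imwrite('pics/c23.png',np.hstack([cv2.resize(b[165:235,200:265],(390,420),interpolation=cv2.INTER_CUBIC),cv2.resize(c[120:190,290:355],(390,420),interpolation=cv2.INTER_CUBIC)]))
```

```text
17.775 [0.530133216465375, 0.25337778708561515, 0.21866530242351254] [179.98130485779313, -0.009504144928548862, 89.95836418373575] 0.015707560963184 [-0.04160744  0.86403732 -2.41330916]
```

View pics/c22.png

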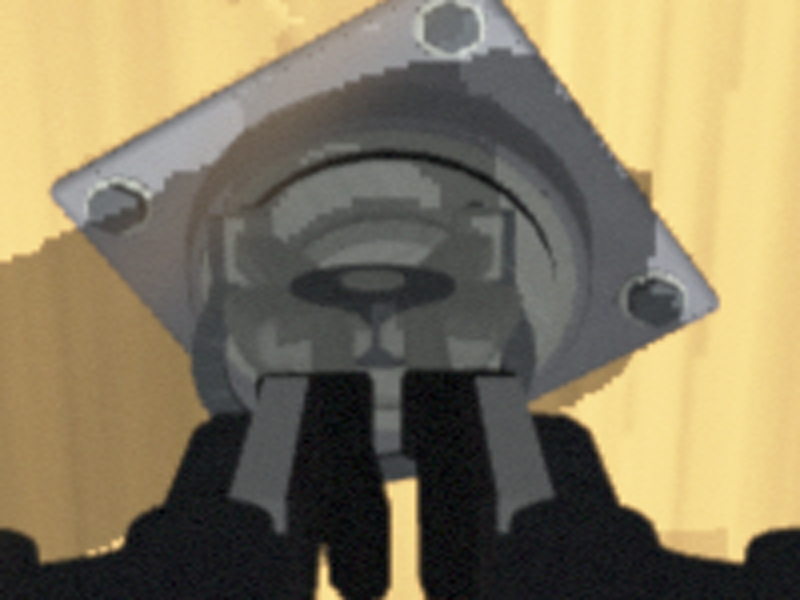

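View pics/c23.png

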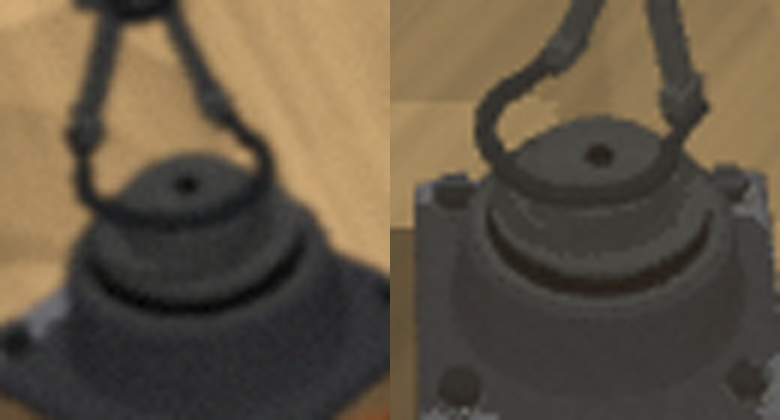

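Run:
```python
from fit import *
S=np.array([(80,175),(88,192),(103,208),(125,217),(160,221),(195,219),(225,208),(252,190),(265,172),(262,155),(245,137),(228,122)])
C=np.array([(487,120),(492,145),(508,168),(530,183),(560,192),(590,194),(625,190),(655,172),(668,150),(500,98),(525,80),(545,68)])-[390,0]
ax=np.array([.530,.2256,.076])
obs={}
for n,P,off,h in (('side',S,[200,165],(187,184)),('scene',C,[290,120],(210,155))):
    f=lambda q:(np.asarray(q)+.5)/6-.5+off
    d=f(h)-proj(n,ax)[0]; print(n,d); obs[n]=f(P)-d
for p0 in ([.53,.22,.084,90,0.1,0.1,.25],[.53,.22,.084,90,-10,0.1,.25],[.53,.22,.084,90,10,0.1,.25]):
    s=fit(obs,p0);print(np.round(s.x,4),s.cost,np.abs(s.fun).max())
o=get_obs()
```

```text
side [-0.78413653 -0.5651139 ]
scene [ 1.1339977 -0.0114644]
[ 5.25400e-01  2.16800e-01  8.55000e-02  9.63967e+01 -1.66230e+00
  1.74210e+00  2.27200e-01] 1.0907818600821597 0.5261104619312731
[ 5.25300e-01  2.16500e-01  8.57000e-02  9.48973e+01 -1.15340e+00
  1.99800e+00  2.31200e-01] 0.8830873203102679 0.4475337298178887
[ 5.24700e-01  2.16800e-01  8.55000e-02  8.91482e+01 -1.19740e+00
  2.61160e+00  2.37900e-01] 0.7007446959809024 0.38144307046284
```

Run:
```python
from h import *
o=get_obs()
f=lambda x,y,z:pix2z('wrist',((x+.5)/4-.5+220,(y+.5)/3.3333-.5+160),z,o)
print(o['ee_pos'])
for z in (.086,.089): print('ear fronts',f(218,212,z),f(515,208,z))
print('back outer',f(395,480,.084), f(395,470,.084))
print('spindle far edge (chamfer top r21)',f(385,215,.076)); print('left/right of top',f(295,250,.076),f(470,250,.076))
print('flange bolts', )
```

```text
[0.53030177 0.25352783 0.21894683]
ear fronts [0.49577736 0.25742633 0.086     ] [0.55507153 0.25837879 0.086     ]
ear fronts [0.49617856 0.25815903 0.089     ] [0.55478216 0.2591004  0.089     ]
back outer [0.53115958 0.18554281 0.084     ] [0.53115854 0.18838928 0.084     ]
spindle far edge (chamfer top r21) [0.52908526 0.2541956  0.076     ]
left/right of top [0.51021901 0.24514785 0.076     ] [0.54687598 0.24512646 0.076     ]
flange bolts
```

apply_moves:
  rows:
    - [-0.5,2.5,1,0,-1.2,0,0.825]
    - [-0.5,2.5,0,0,-1.3,0,0.825]
    - [0,0,0,0,0,0,0.825]
    - [0,0,0,0,0,0,0.825]

```text
time: 18.42
ee_pos: [0.5289, 0.2585, 0.2194]
tcp_rot: [177.5, -0.0, 90.0]
wrist_force: [-0.3, 0.3, -2.2]
opening: 0.0157
```

Run:
```python
from h import *
o,_=snap('wrist','w15.png'); print(o['time'],o['ee_pos'].tolist(),o['tcp_rot'].tolist(),o['opening'],o['wrist_force'])
snap('side','s10.png');snap('scene','s11.png')
a=cv2.imread('pics/w15.png');b=cv2.imread('pics/s10.png');c=cv2.imread('pics/s11.png')
cv2.imwrite('pics/c24.png',cv2.resize(a[160:340,220:420],None,fx=4,fy=3.3333,interpolation=cv2.INTER_CUBIC))
cv2.imwrite('pics/c25.png',np.hstack([cv2.resize(b[165:235,200:265],(390,420),interpolation=cv2.INTER_CUBIC),cv2.resize(c[120:190,290:355],(390,420),interpolation=cv2.INTER_CUBIC)]))
```

```text
18.425 [0.5289104299397783, 0.2584794800931837, 0.21943013196855318] [177.49375767229137, -0.0046865253689761365, 89.98028527355883] 0.015657778048302394 [-0.27296247  0.31784317 -2.20297742]
```

View pics/c24.png

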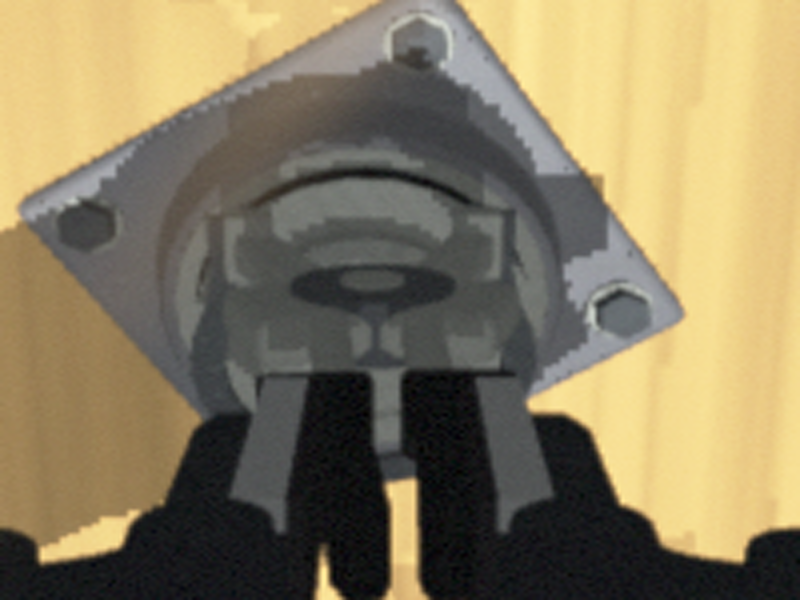

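View pics/c25.png

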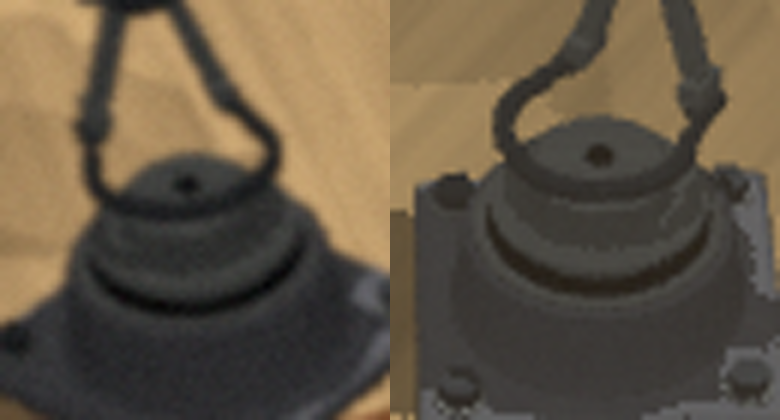

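Run:
```python
from fit import *
S=np.array([(92,170),(97,187),(110,200),(130,208),(160,212),(190,209),(225,200),(255,185),(273,163),(272,147),(258,130),(240,112)])
C=np.array([(502,115),(508,138),(525,163),(550,179),(580,188),(610,189),(645,180),(675,163),(688,145),(510,95),(530,80),(555,67)])-[390,0]
ax=np.array([.530,.2256,.076])
obs={}
for n,P,off,h in (('side',S,[200,165],(187,184)),('scene',C,[290,120],(210,155))):
    f=lambda q:(np.asarray(q)+.5)/6-.5+off
    d=f(h)-proj(n,ax)[0]; obs[n]=f(P)-d
for p0 in ([.53,.22,.084,90,0.1,0.1,.25],[.53,.22,.084,90,-10,0.1,.25],[.53,.22,.084,90,10,0.1,.25]):
    s=fit(obs,p0);print(np.round(s.x,4),s.cost,np.abs(s.fun).max())
o=get_obs()
f=lambda x,y,z:pix2z('wrist',((x+.5)/4-.5+220,(y+.5)/3.3333-.5+160),z,o)
for z in (.087,.09): print('ear fronts',f(218,212,z),f(515,208,z))
print('back outer',f(395,480,.085), f(395,460,.085))
for z in (.012,):print('bolts',f(418,40,z),f(88,222,z),f(622,308,z))
```

```text
[ 5.28800e-01  2.20600e-01  8.65000e-02  9.08493e+01 -1.71100e+00
  1.36120e+00  2.47700e-01] 1.716250156927027 0.6250429422365815
[ 5.28800e-01  2.20600e-01  8.65000e-02  9.08797e+01 -1.73970e+00
  1.32580e+00  2.47400e-01] 1.716398249864581 0.6192170035579648
[ 5.28800e-01  2.20600e-01  8.65000e-02  9.08606e+01 -1.71520e+00
  1.37760e+00  2.48300e-01] 1.716484694758427 0.6360055366106857
ear fronts [0.50043303 0.262738   0.087     ] [0.55954409 0.26307208 0.087     ]
ear fronts [0.50070517 0.2634687  0.09      ] [0.55912542 0.26379887 0.09      ]
back outer [0.53564549 0.19062769 0.085     ] [0.5356439  0.19629483 0.085     ]
bolts [0.5446589 0.296381  0.012    ] [0.46046352 0.24168214 0.012     ] [0.59941728 0.21178086 0.012     ]
```

apply_moves:
  rows:
    - [0,0.8,-2,0,-0.6,0,0.825]
    - [0,0,-3,0,0,0,0.825]
    - [0,0,-4,0,0,0,0.825]
    - [0,0,-3,0,0,0,0.825]
    - [0,0,0,0,0,0,0.825]

```text
time: 19.2
ee_pos: [0.529, 0.2592, 0.2069]
tcp_rot: [176.9, 0.0, 90.0]
wrist_force: [0.4, 0.2, -2.8]
opening: 0.0155
```

Run:
```python
from h import *
o=get_obs(); print(o['time'],o['ee_pos'].tolist(),o['tcp_rot'].tolist(),o['opening'],o['wrist_force'],o['torque'])
snap('side','s12.png');snap('scene','s13.png')
b=cv2.imread('pics/s12.png');c=cv2.imread('pics/s13.png')
cv2.imwrite('pics/c26.png',np.hstack([cv2.resize(b[165:235,200:265],(390,420),interpolation=cv2.INTER_CUBIC),cv2.resize(c[120:190,290:355],(390,420),interpolation=cv2.INTER_CUBIC)]))
```

```text
19.2 [0.5289634229744532, 0.25915468273595105, 0.206879798468615] [176.9315094522396, 0.015604284951118251, 89.96868503700406] 0.015497654370804451 [ 0.43931434  0.18301235 -2.81218898] [-0.04470822  0.10556711 -0.05242259]
```

View pics/c26.png

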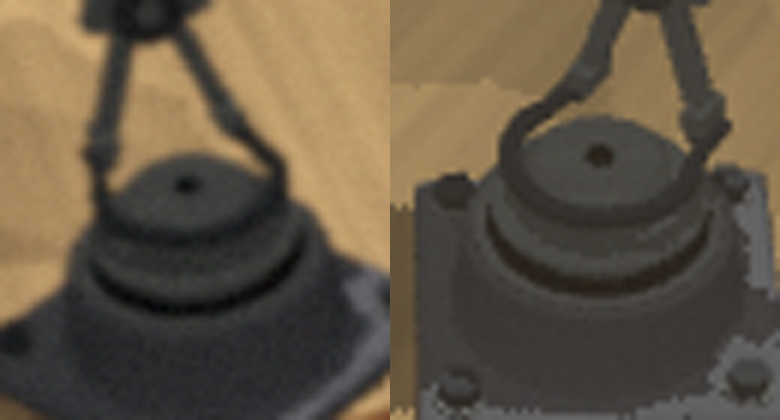

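apply_moves:
  rows:
    - [0,0,-2,0,0,0,0.825]
    - [0,0,-2.5,0,0,0,0.825]
    - [0,0,-2.5,0,0,0,0.825]
    - [0,0,0,0,0,0,0.825]

```text
time: 19.8
ee_pos: [0.529, 0.2592, 0.2]
tcp_rot: [176.9, 0.0, 90.0]
wrist_force: [0.1, -0.0, -2.8]
opening: 0.0157
```

Run:
```python
from h import *
o=get_obs(); print(o['time'],o['ee_pos'].tolist(),o['tcp_rot'].tolist(),o['opening'],o['wrist_force'],o['torque'])
snap('side','s14.png');snap('scene','s15.png')
b=cv2.imread('pics/s14.png');c=cv2.imread('pics/s15.png')
cv2.imwrite('pics/c27.png',np.hstack([cv2.resize(b[165:235,200:265],(390,420),interpolation=cv2.INTER_CUBIC),cv2.resize(c[120:190,290:355],(390,420),interpolation=cv2.INTER_CUBIC)]))
```

```text
19.8 [0.5289772723883355, 0.2591860019365153, 0.19996993212101735] [176.92211559461188, 0.009655232776969495, 89.96721986873095] 0.0156953108952015 [ 0.0686417  -0.0378351  -2.78158648] [0.03199238 0.05620334 0.01954988]
```

View pics/c27.png

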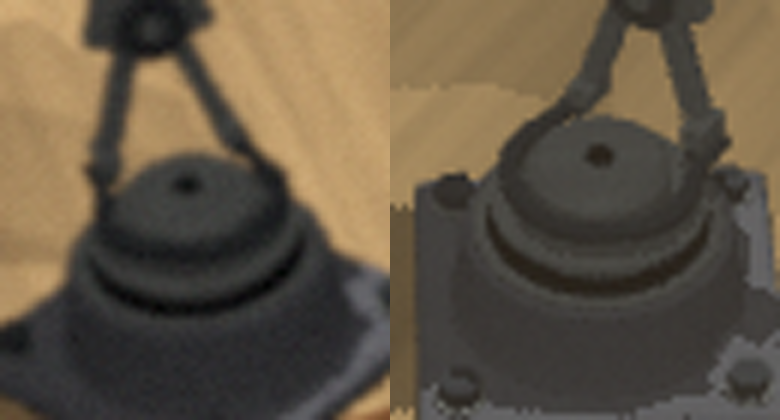

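apply_moves:
  rows:
    - [0,0,-2,0,0,0,0.825]
    - [0,0,-2,0,0,0,0.825]
    - [0,0,-1.5,0,0,0,0.825]
    - [0,0,0,0,0,0,0.825]

```text
time: 20.4
ee_pos: [0.529, 0.2592, 0.1946]
tcp_rot: [176.9, 0.0, 90.0]
wrist_force: [0.6, 0.1, -2.7]
opening: 0.0157
```

apply_moves:
  rows:
    - [0,0,-1.5,0,0,0,0.825]
    - [0,0,-1,0,0,0,0.825]
    - [0,0,0,0,0,0,0.825]

```text
time: 20.78
ee_pos: [0.5291, 0.2592, 0.1922]
tcp_rot: [176.9, -0.0, 90.0]
wrist_force: [0.0, 1.1, -3.8]
opening: 0.0157
```

apply_moves:
  rows:
    - [0,0,-1,0,0,0,0.825]
    - [0,0,-1,0,0,0,0.825]
    - [0,0,0,0,0,0,0.825]

```text
time: 21.15
ee_pos: [0.5294, 0.2594, 0.1913]
tcp_rot: [176.8, -0.0, 90.0]
wrist_force: [-0.0, 0.1, 4.7]
opening: 0.0155
```

apply_moves:
  rows:
    - [0,0,-1.2,0,0,0,0.825]
    - [0,0,-1.2,0,0,0,0.825]
    - [0,0,0,0,0,0,0.825]

```text
time: 21.52
ee_pos: [0.5296, 0.2595, 0.1897]
tcp_rot: [176.7, -0.1, 90.0]
wrist_force: [-1.3, -0.5, 9.6]
opening: 0.0151
```

Run:
```python
from h import *
o=get_obs(); print(o['time'],o['ee_pos'].tolist(),o['tcp_rot'].tolist(),o['opening'],o['wrist_force'],o['torque'])
snap('side','s16.png');snap('scene','s17.png');snap('wrist','w16.png')
b=cv2.imread('pics/s16.png');c=cv2.imread('pics/s17.png');a=cv2.imread('pics/w16.png')
cv2.imwrite('pics/c28.png',np.hstack([cv2.resize(b[165:235,200:265],(390,420),interpolation=cv2.INTER_CUBIC),cv2.resize(c[120:190,290:355],(390,420),interpolation=cv2.INTER_CUBIC)]))
cv2.imwrite('pics/c29.png',cv2.resize(a[160:340,220:420],None,fx=4,fy=3.3333,interpolation=cv2.INTER_CUBIC))
```

```text
21.525 [0.5295830616338877, 0.25949524049048117, 0.18968719020147287] [176.74404598302232, -0.07947352077287659, 89.96948697442176] 0.015070987214947278 [-1.33970327 -0.53331529  9.63628536] [-0.10065452  0.31017362 -0.01505743]
```

View pics/c28.png

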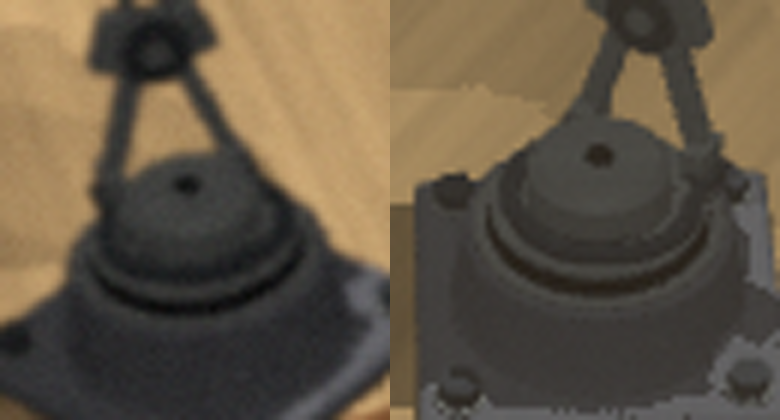

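View pics/c29.png

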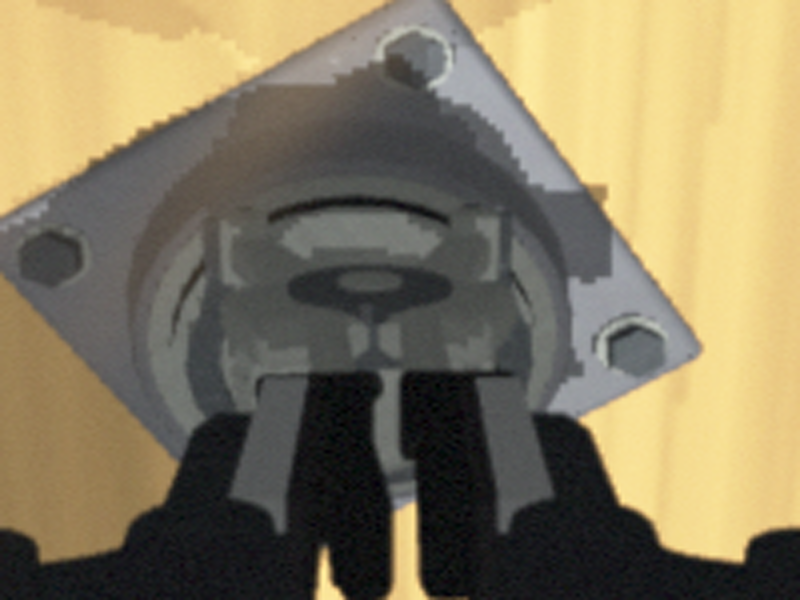

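apply_moves:
  rows:
    - [0,0,-1.2,0,0,0,0.825]
    - [0,0,-1.2,0,0,0,0.825]
    - [0,0,0,0,0,0,0.825]

```text
time: 22.05
ee_pos: [0.5298, 0.2597, 0.1881]
tcp_rot: [176.7, -0.1, 90.0]
wrist_force: [-1.5, -0.1, 13.9]
opening: 0.0155
```

apply_moves:
  rows:
    - [0,0,-1.2,0,0,0,0.825]
    - [0,0,0,0,0,0,0.825]

```text
time: 22.3
ee_pos: [0.5299, 0.2598, 0.1875]
tcp_rot: [176.6, -0.2, 90.0]
wrist_force: [-2.6, -1.0, 15.9]
opening: 0.0154
```

apply_moves:
  rows:
    - [0,0.3,-0.1,0,0,0,0.8]
    - [0,0.3,-0.1,0,0,0,0.77]
    - [0,0,-0.1,0,0,0,0.75]

```text
time: 22.68
ee_pos: [0.5298, 0.2606, 0.1876]
tcp_rot: [176.6, -0.2, 90.0]
wrist_force: [-2.0, 0.7, 20.8]
opening: 0.0215
```

apply_moves:
  rows:
    - [0,0,1.2,0,0,0,0.75]
    - [0,0,0,0,0,0,0.74]

```text
time: 22.92
ee_pos: [0.5295, 0.2604, 0.1879]
tcp_rot: [176.7, -0.1, 90.0]
wrist_force: [-2.3, -0.9, 14.1]
opening: 0.0223
```

apply_moves:
  rows:
    - [0,0.3,-0.3,0,0,0,0.72]
    - [0,0.3,0,0,0,0,0.69]
    - [0,0,0,0,0,0,0.67]

```text
time: 23.3
ee_pos: [0.5295, 0.261, 0.1878]
tcp_rot: [176.7, -0.1, 90.0]
wrist_force: [-2.3, 0.8, 14.8]
opening: 0.0286
```

apply_moves:
  rows:
    - [0,0.3,-0.3,0,0,0,0.65]
    - [0,0.3,-0.4,0,0,0,0.62]
    - [0,0,0,0,0,0,0.6]

```text
time: 23.68
ee_pos: [0.5301, 0.2617, 0.1872]
tcp_rot: [176.6, -0.2, 90.0]
wrist_force: [-0.5, 1.6, 14.1]
opening: 0.0341
```

apply_moves:
  rows:
    - [0,0.3,-0.6,0,0,0,0.58]
    - [0,0.3,-0.6,0,0,0,0.56]
    - [0,0,0,0,0,0,0.54]

```text
time: 24.05
ee_pos: [0.5302, 0.2623, 0.1862]
tcp_rot: [176.6, -0.2, 90.0]
wrist_force: [-0.9, 0.2, 14.8]
opening: 0.0395
```

Run:
```python
from h import *
o=get_obs(); print(o['time'],o['ee_pos'].tolist(),o['tcp_rot'].tolist(),o['opening'],o['wrist_force'],o['torque'])
snap('side','s18.png');snap('scene','s19.png');snap('wrist','w17.png')
b=cv2.imread('pics/s18.png');c=cv2.imread('pics/s19.png');a=cv2.imread('pics/w17.png')
cv2.imwrite('pics/c30.png',np.hstack([cv2.resize(b[165:235,200:265],(390,420),interpolation=cv2.INTER_CUBIC),cv2.resize(c[120:190,290:355],(390,420),interpolation=cv2.INTER_CUBIC)]))
cv2.imwrite('pics/c31.png',cv2.resize(a[160:340,220:420],None,fx=4,fy=3.3333,interpolation=cv2.INTER_CUBIC))
```

```text
24.05 [0.5302437667388289, 0.2623182782400787, 0.18619319678566337] [176.59568259209982, -0.1599447628015996, 89.97679093857877] 0.039451584975258684 [-0.88804323  0.20008079 14.76246473] [0.08533531 0.03913694 0.01461221]
```

View pics/c30.png

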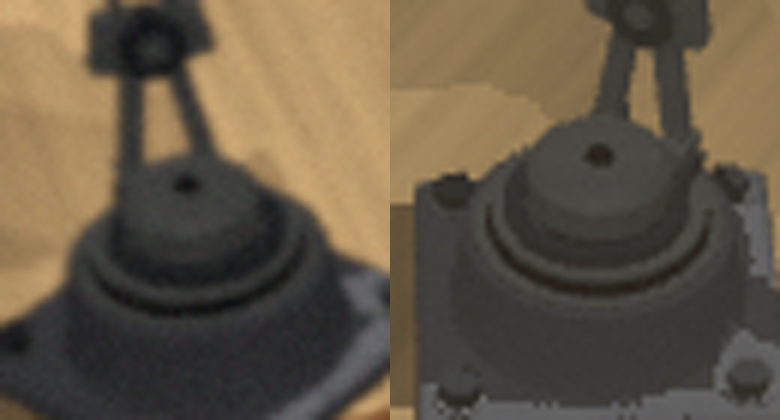

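View pics/c31.png

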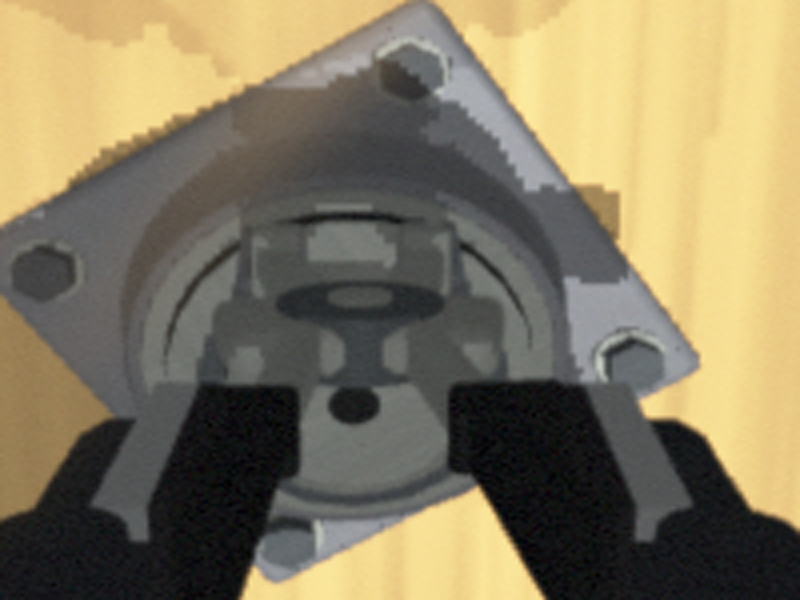

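apply_moves:
  rows:
    - [0,0.3,-0.7,0,0,0,0.52]
    - [0,0.3,-0.7,0,0,0,0.5]
    - [0,0,-0.2,0,0,0,0.48]

```text
time: 24.58
ee_pos: [0.5305, 0.263, 0.1849]
tcp_rot: [176.6, -0.2, 90.0]
wrist_force: [-0.5, 0.4, 17.7]
opening: 0.0446
```

apply_moves:
  rows:
    - [0,0.2,-0.4,0,0,0,0.46]
    - [0,0.2,-0.6,0,0,0,0.44]
    - [0,0,-0.1,0,0,0,0.42]

```text
time: 24.95
ee_pos: [0.5304, 0.2634, 0.1836]
tcp_rot: [176.6, -0.2, 90.0]
wrist_force: [-0.6, 0.2, 16.6]
opening: 0.0498
```

apply_moves:
  rows:
    - [0,0,-0.7,0,0,0,0.4]
    - [0,0,-0.7,0,0,0,0.38]
    - [0,0,-0.2,0,0,0,0.36]

```text
time: 25.32
ee_pos: [0.5304, 0.2633, 0.182]
tcp_rot: [176.6, -0.2, 90.0]
wrist_force: [0.8, 0.9, 16.4]
opening: 0.0548
```

Run:
```python
from h import *
o=get_obs(); print(o['time'],o['ee_pos'].tolist(),o['tcp_rot'].tolist(),o['opening'],o['wrist_force'],o['torque'])
snap('side','s20.png');snap('scene','s21.png');snap('wrist','w18.png')
b=cv2.imread('pics/s20.png');c=cv2.imread('pics/s21.png');a=cv2.imread('pics/w18.png')
cv2.imwrite('pics/c32.png',np.hstack([cv2.resize(b[165:235,200:265],(390,420),interpolation=cv2.INTER_CUBIC),cv2.resize(c[120:190,290:355],(390,420),interpolation=cv2.INTER_CUBIC)]))
cv2.imwrite('pics/c33.png',cv2.resize(a[160:340,220:420],None,fx=4,fy=3.3333,interpolation=cv2.INTER_CUBIC))
```

```text
25.325 [0.5303922462440176, 0.2633424472065356, 0.1819566194766031] [176.57905469835305, -0.1661034698260797, 89.97204964631435] 0.05478620272320618 [ 0.76243478  0.90687069 16.4440591 ] [ 0.07368546 -0.16846408  0.0364095 ]
```

View pics/c32.png

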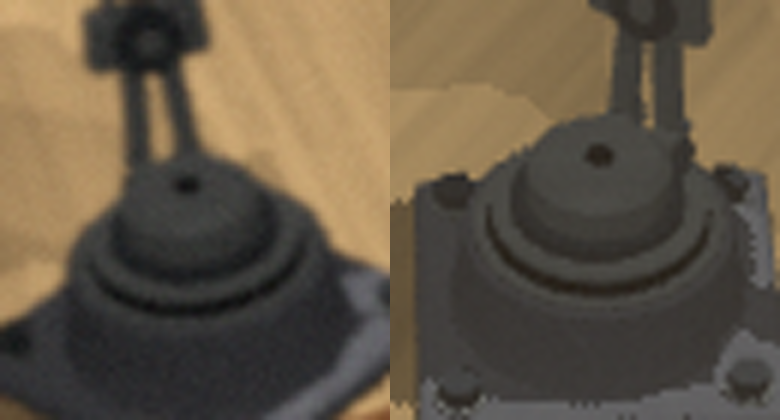

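View pics/c33.png

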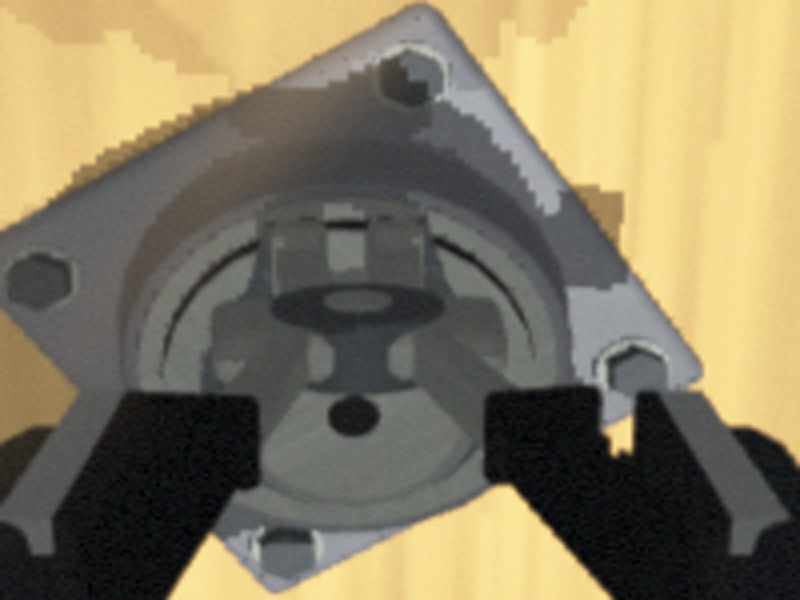

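apply_moves:
  rows:
    - [0,0,-0.7,0,0,0,0.34]
    - [0,0,-0.7,0,0,0,0.32]
    - [0,0,-0.7,0,0,0,0.3]
    - [0,0,-0.5,0,0,0,0.28]
    - [0,0,0,0,0,0,0.26]
    - [0,0,0,0,0,0,0.26]

```text
time: 26.22
ee_pos: [0.5299, 0.263, 0.178]
tcp_rot: [176.7, -0.1, 90.0]
wrist_force: [0.4, -0.2, 9.5]
opening: 0.0634
```

Run:
```python
from h import *
o=get_obs(); print(o['time'],o['ee_pos'].tolist(),o['tcp_rot'].tolist(),o['opening'],o['wrist_force'],o['torque'])
snap('wrist','w19.png')
a=cv2.imread('pics/w19.png')
cv2.imwrite('pics/c34.png',cv2.resize(a[160:340,220:420],None,fx=4,fy=3.3333,interpolation=cv2.INTER_CUBIC))
```

```text
26.225 [0.5298919028018912, 0.263004801938397, 0.17804566002656935] [176.70504352245842, -0.09374097228154539, 89.96579481556965] 0.06340941756365791 [ 0.4109412  -0.19648983  9.49590416] [ 0.02439214 -0.00428204 -0.0402025 ]
```

View pics/c34.png

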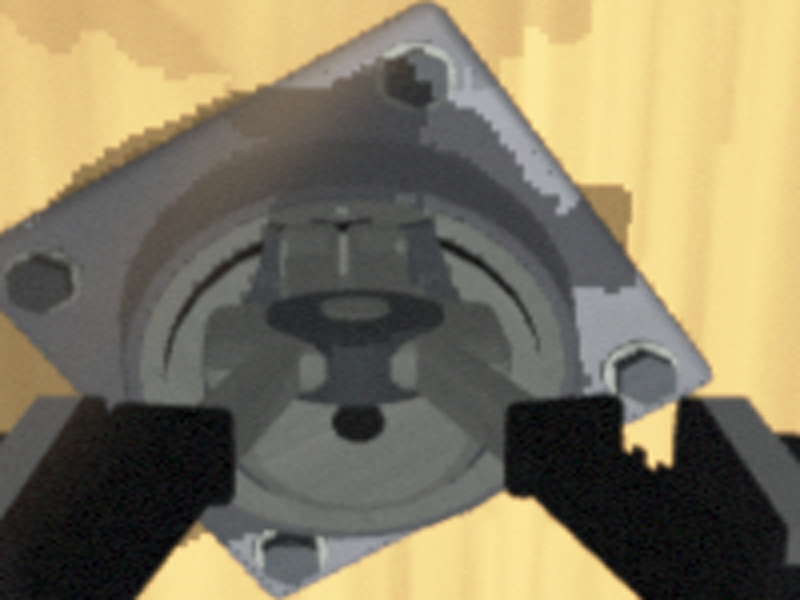

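apply_moves:
  rows:
    - [0,0,2,0,0,0,0.26]
    - [0,0,2,0,0,0,0.26]
    - [0,0,2,0,0,0,0.26]
    - [0,0,2,0,0,0,0.26]
    - [0,0,0,0,0,0,0.26]

```text
time: 26.9
ee_pos: [0.5291, 0.2626, 0.1841]
tcp_rot: [176.9, 0.0, 90.0]
wrist_force: [-0.3, -0.3, -1.7]
opening: 0.0632
```

apply_moves:
  rows:
    - [0,0,5,0,0,0,0.26]
    - [0,2,15,0,0,0,0.26]
    - [0,8,20,0,0,0,0.26]
    - [0,20,20,0,1.5,0,0.26]
    - [0,20,15,0,1.6,0,0.26]
    - [0,10,5,0,0,0,0.26]
    - [0,0,0,0,0,0,0.26]

```text
time: 27.78
ee_pos: [0.5292, 0.3231, 0.2642]
tcp_rot: [180.0, -0.0, 90.0]
wrist_force: [-0.3, -0.0, -1.9]
opening: 0.0627
```

Run:
```python
from h import *
o=get_obs(); print(o['time'],o['ee_pos'].tolist(),o['tcp_rot'].tolist(),o['opening'],o['wrist_force'],o['torque'])
snap('side','s22.png');snap('scene','s23.png');snap('wrist','w20.png')
b=cv2.imread('pics/s22.png');c=cv2.imread('pics/s23.png');a=cv2.imread('pics/w20.png')
cv2.imwrite('pics/c35.png',np.hstack([cv2.resize(b[165:235,200:265],(390,420),interpolation=cv2.INTER_CUBIC),cv2.resize(c[120:190,290:355],(390,420),interpolation=cv2.INTER_CUBIC)]))
```

```text
27.775 [0.5291774597699533, 0.3231149131409716, 0.26423641247399476] [179.95295988332742, -0.004992058736289137, 90.01233022095904] 0.06274183917635903 [-0.28740254 -0.00866901 -1.88385747] [-0.02936721 -0.02483432  0.06019375]
```

View pics/c35.png

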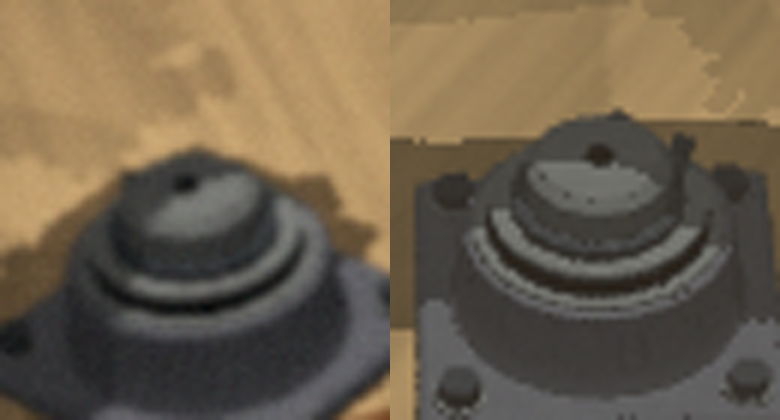

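View pics/w20.png

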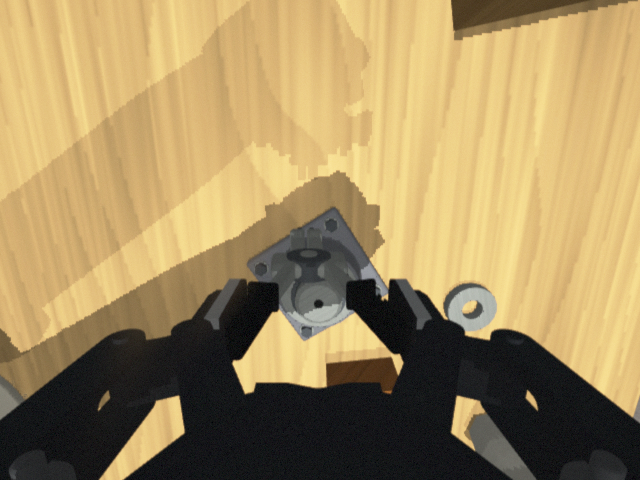

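apply_moves:
  rows:
    - [0,-15,0,0,0,0,0.26]
    - [0,-30,0,0,0,0,0.26]
    - [0,-40,0,0,0,0,0.26]
    - [0,-45,-5,0,0,0,0.26]
    - [0,-40,-10,0,0,0,0.26]
    - [0,-20,-10,0,0,0,0.26]
    - [0,-5,0,0,0,0,0.26]
    - [0,0,0,0,0,0,0.26]

```text
time: 28.92
ee_pos: [0.5291, 0.1279, 0.2394]
tcp_rot: [180.0, -0.0, 90.0]
wrist_force: [0.0, 0.2, -1.6]
opening: 0.063
```

Run:
```python
from h import *
o=get_obs(); print(o['time'],o['ee_pos'].tolist(),o['tcp_rot'].tolist(),o['opening'],o['wrist_force'],o['torque'])
snap('wrist','w21.png')
a=cv2.imread('pics/w21.png')
u,v=proj('wrist',[.53,.2256,.058],o)[0].astype(int);print(u,v)
cv2.imwrite('pics/c36.png',cv2.resize(a[max(0,v-75):v+75,u-80:u+80],None,fx=5,fy=4,interpolation=cv2.INTER_CUBIC))
```

```text
28.925 [0.5290992554483007, 0.12790672590080474, 0.2393692755299195] [179.98123144422226, -0.020983237296228384, 89.9616282497333] 0.06304760453645872 [ 0.02201419  0.15768271 -1.55551213] [-0.02680391  0.0042046  -0.01287483]
318 104
```

View pics/c36.png

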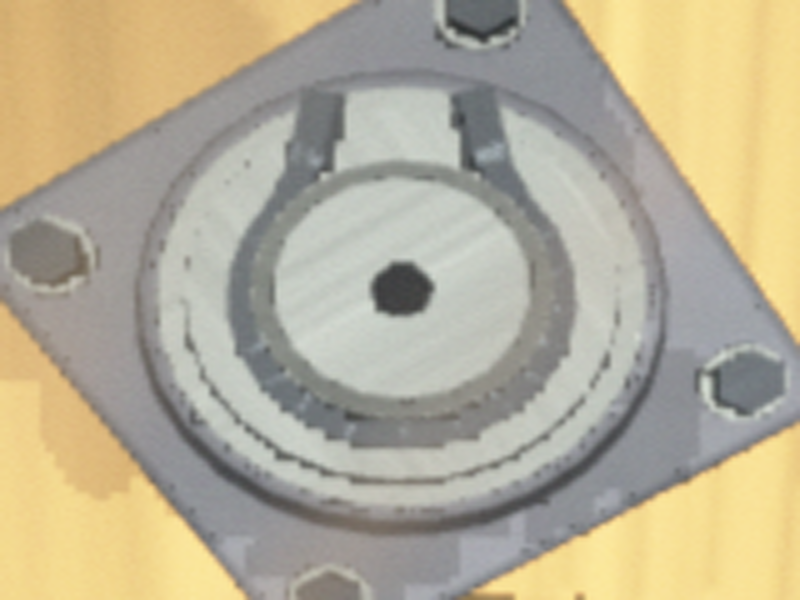

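View pics/w21.png

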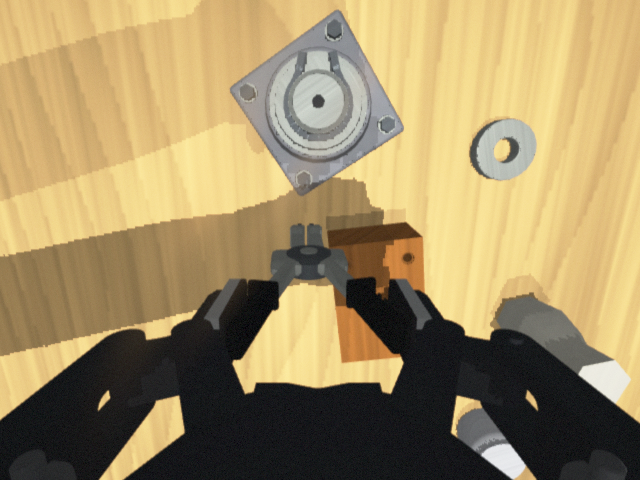

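Run:
```python
from h import *
o=dict(ee_pos=np.array([.5291,.1279,.2394]),tcp_rot=np.array([179.98,-.021,89.96]))
for z in (.060,.0645):
    f=lambda x,y:pix2z('wrist',((x+.5)/5-.5+238,(y+.5)/4-.5+29),z,o)
    a,b=f(345,95),f(452,95);c,d=f(230,275),f(577,275);e,g=f(303,90),f(496,90);h=f(400,447)
    print(z,'front gap',np.linalg.norm(a-b),'outer',np.linalg.norm(c-d),(c+d)/2,'ears outer',np.linalg.norm(e-g),'back',h,'spindle',pix2z('wrist',((401.5)/5-.5+238,(290.5)/4-.5+29),.076,o))
```

```text
0.06 front gap 0.017668894864437686 outer 0.05924158348064959 [0.52989431 0.23097554 0.06      ] ears outer 0.031841081664951816 back [0.5292828  0.19564456 0.06      ] spindle [0.52944725 0.22623515 0.076     ]
0.0645 front gap 0.01740738323299874 outer 0.05836476785273879 [0.52988259 0.2304389  0.0645    ] ears outer 0.03136981205375846 back [0.52928013 0.19563085 0.0645    ] spindle [0.52944725 0.22623515 0.076     ]
```

Run:
```python
import cv2
a=cv2.imread('pics/w21.png')
cv2.imwrite('pics/c37.png',cv2.resize(a[210:320,240:400],None,fx=5,fy=5,interpolation=cv2.INTER_CUBIC))
```

```text
(no output)
```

View pics/c37.png

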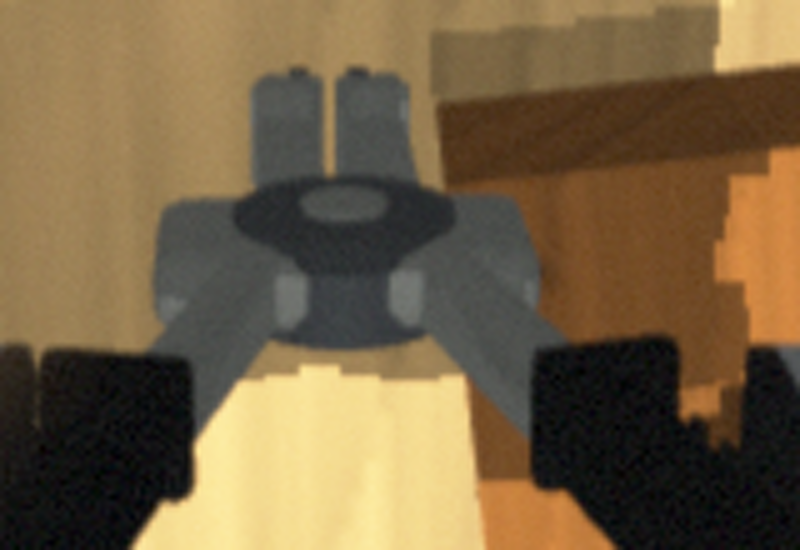

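apply_moves:
  rows:
    - [2,-3,2,0,-1.7,4,0.26]
    - [6,-8,2,0,-1.8,8,0.26]
    - [7,-11,2,0,0,9.5,0.26]
    - [8,-12,0,0,0,9.5,0.26]
    - [9,-12,0,0,0,9.5,0.26]
    - [9,-12,0,0,0,9.5,0.26]
    - [8,-12,0,0,0,9.5,0.26]
    - [7,-10,0,0,0,9.5,0.26]
    - [5,-7,0,0,0,9.5,0.26]
    - [2,-3.5,0,0,0,9.5,0.26]
    - [0,0,0,0,0,8.5,0.26]
    - [0,0,0,0,0,0,0.26]
    - [0,0,0,0,0,0,0.26]

```text
time: 30.6
ee_pos: [0.5922, 0.0379, 0.2451]
tcp_rot: [176.5, 0.3, -173.7]
wrist_force: [0.2, -1.0, -1.6]
opening: 0.0635
```

Run:
```python
from h import *
o=get_obs(); print(o['time'],o['ee_pos'].tolist(),o['tcp_rot'].tolist(),o['opening'],o['wrist_force'],o['q'])
snap('wrist','w22.png');snap('side','s24.png');snap('scene','s25.png')
a=cv2.imread('pics/w22.png')
cv2.imwrite('pics/c38.png',cv2.resize(a[180:320,230:410],None,fx=4.4,fy=4.2,interpolation=cv2.INTER_CUBIC))
b=cv2.imread('pics/s24.png');c=cv2.imread('pics/s25.png')
cv2.imwrite('pics/c39.png',np.hstack([cv2.resize(b[170:310,240:340],(390,546),interpolation=cv2.INTER_CUBIC),cv2.resize(c[140:280,250:350],(390,546),interpolation=cv2.INTER_CUBIC)]))
```

```text
30.6 [0.5922264451272069, 0.03787279814767256, 0.24511325910692033] [176.517619617792, 0.31014361180961475, -173.66322480410494] 0.06352088302530079 [ 0.22395214 -0.96096785 -1.60749766] [ 2.08113435 10.93552719 16.29976583 95.31368544  3.49578192 -4.26352621]
```

View pics/c38.png

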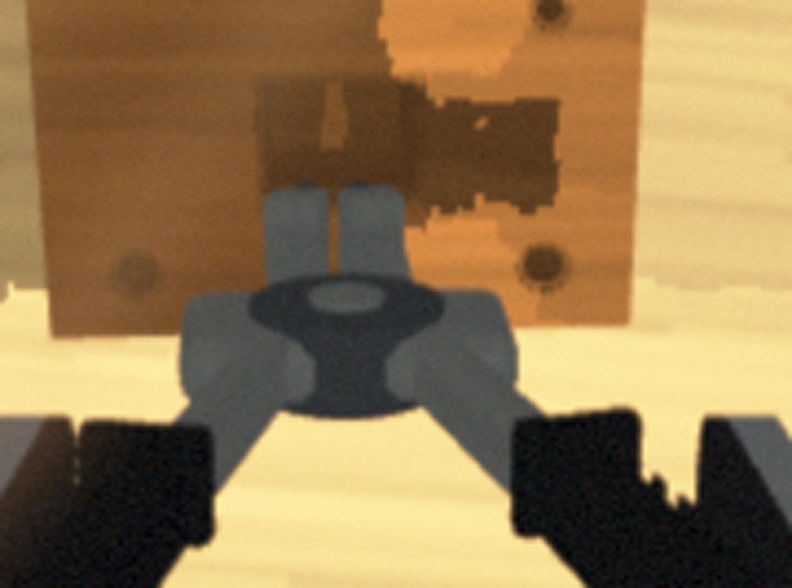

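View pics/c39.png

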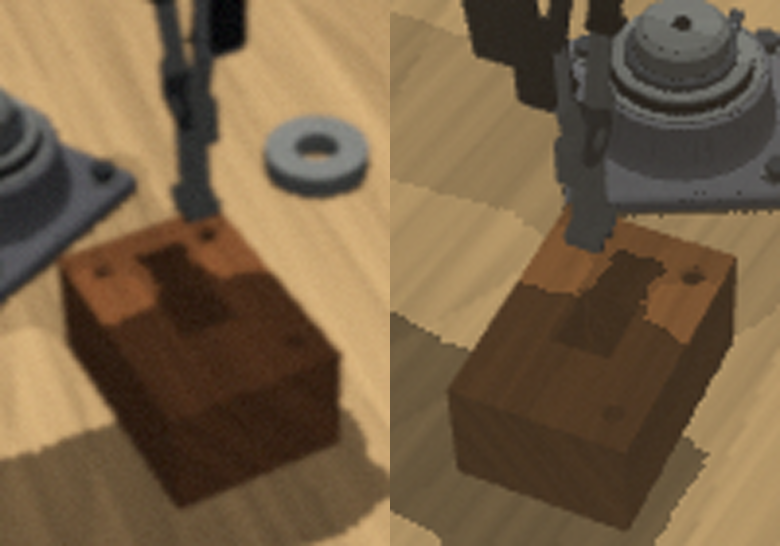

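Run:
```python
from h import *
o=get_obs(); print(o['ee_pos'])
f=lambda x,y,z:pix2z('wrist',(x/4.4+230,y/4.2+180),z,o)
y=np.radians(6.5); ux=-np.array([np.cos(y),np.sin(y)]); uy=np.array([np.sin(y),-np.cos(y)])*-1
for z in (.122,.126): 
    j=f(335,187,z); print('jaw front',j,'center',j[:2]-.008*ux, 'w',np.linalg.norm(f(265,187,z)-f(405,187,z)))
p=f(347,298,.245-.058-0); print('pivot front boss?',p)
print('slot top-left/right',f(257,78,.062),f(408,78,.062))
print('rack top left/right',f(40,250,.062),f(632,250,.062))
```

```text
[0.59206215 0.03745949 0.24521021]
jaw front [0.58644973 0.03444196 0.122     ] center [0.5943983  0.03534759] w 0.02444312782593331
jaw front [0.58545166 0.03422816 0.126     ] center [0.59340024 0.03513378] w 0.024047632608683454
pivot front boss? [0.58579179 0.03416247 0.187     ]
slot top-left/right [0.57822506 0.01866215 0.062     ] [0.57496938 0.05054617 0.062     ]
rack top left/right [ 0.62230482 -0.02454899  0.062     ] [0.61010164 0.10501108 0.062     ]
```

apply_moves:
  rows:
    - [-2,1.5,-10,0,0,0,0.26]
    - [0,0,-20,0,0,0,0.26]
    - [0,0,-15,0,0,0,0.26]
    - [0,0,-10,0,0,0,0.26]
    - [0,0,-8,0,0,0,0.26]
    - [0,0,-8,0,0,0,0.26]
    - [0,0,0,0,0,0,0.26]

```text
time: 31.62
ee_pos: [0.5899, 0.0386, 0.1735]
tcp_rot: [176.5, 0.3, -173.5]
wrist_force: [-0.4, -0.0, -2.0]
opening: 0.0629
```

Run:
```python
from h import *
o=get_obs(); print(o['time'],o['ee_pos'].tolist(),o['wrist_force'],o['torque'])
snap('wrist','w23.png')
a=cv2.imread('pics/w23.png')
cv2.imwrite('pics/c40.png',cv2.resize(a[160:320,220:420],None,fx=4,fy=3.75,interpolation=cv2.INTER_CUBIC))
```

```text
31.625 [0.5898919911115736, 0.03861978138742289, 0.1735260373251216] [-0.42762026 -0.01637237 -2.04936571] [-0.06694791  0.00268556  0.00315591]
```

View pics/c40.png

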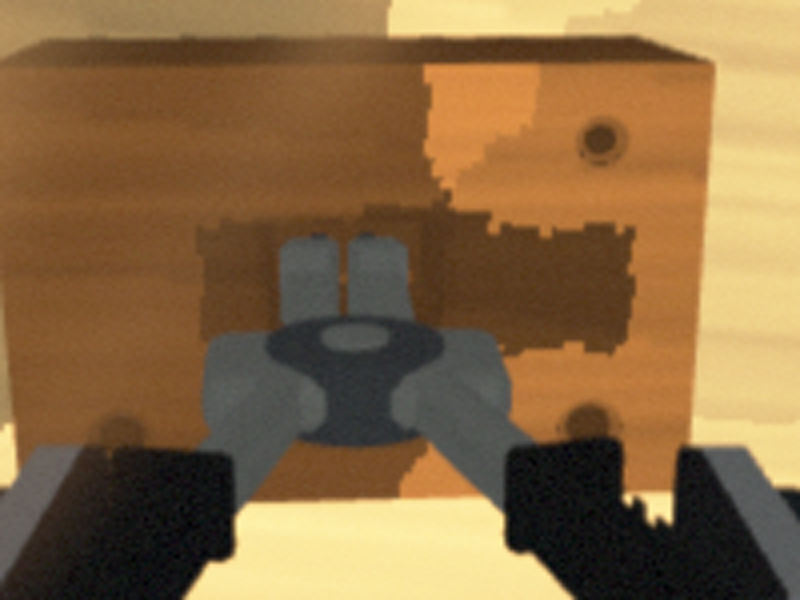

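apply_moves:
  rows:
    - [0.3,2.2,0,0,0,0,0.26]
    - [0,0,-6,0,0,0,0.26]
    - [0,0,-8,0,0,0,0.26]
    - [0,0,-8,0,0,0,0.26]
    - [0,0,0,0,0,0,0.26]

```text
time: 32.3
ee_pos: [0.5899, 0.0408, 0.1509]
tcp_rot: [176.5, 0.2, -173.5]
wrist_force: [-0.0, -0.1, -2.6]
opening: 0.0631
```

Run:
```python
from h import *
o=get_obs(); print(o['time'],o['ee_pos'].tolist(),o['wrist_force'],o['torque'])
snap('wrist','w24.png');snap('side','s26.png');snap('scene','s27.png')
a=cv2.imread('pics/w24.png')
cv2.imwrite('pics/c41.png',cv2.resize(a[160:320,220:420],None,fx=4,fy=3.75,interpolation=cv2.INTER_CUBIC))
b=cv2.imread('pics/s26.png');c=cv2.imread('pics/s27.png')
cv2.imwrite('pics/c42.png',np.hstack([cv2.resize(b[170:310,240:340],(390,546),interpolation=cv2.INTER_CUBIC),cv2.resize(c[140:280,250:350],(390,546),interpolation=cv2.INTER_CUBIC)]))
```

```text
32.3 [0.5898964482419393, 0.0407865178841932, 0.150941259868547] [-0.03133424 -0.08208943 -2.55272129] [-0.06590247  0.0337831  -0.00185302]
```

View pics/c41.png

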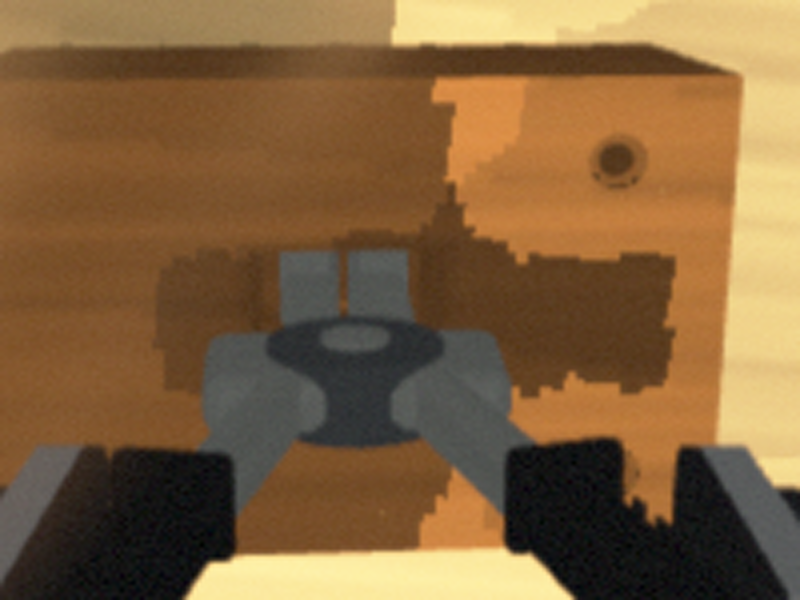

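View pics/c42.png

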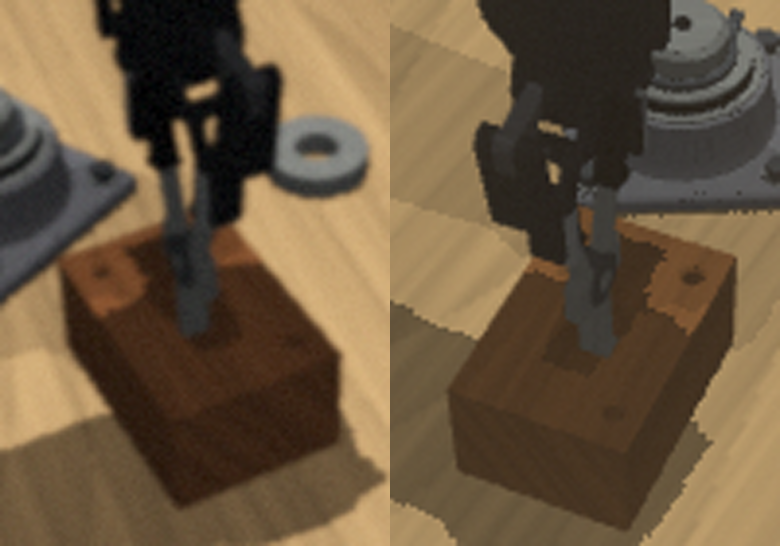

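apply_moves:
  rows:
    - [0,0,-6,0,0,0,0.26]
    - [0,0,-5,0,0,0,0.26]
    - [0,0,-2,0,0,0,0.26]
    - [0,0,0,0,0,0,0.26]

```text
time: 32.95
ee_pos: [0.5903, 0.0408, 0.1388]
tcp_rot: [176.5, 0.3, -173.5]
wrist_force: [-0.7, -0.1, -2.8]
opening: 0.0634
```

apply_moves:
  rows:
    - [0,0,-2,0,0,0,0.26]
    - [0,0,-1.5,0,0,0,0.26]
    - [0,0,0,0,0,0,0.26]

```text
time: 33.33
ee_pos: [0.5904, 0.0408, 0.1355]
tcp_rot: [176.5, 0.3, -173.5]
wrist_force: [0.9, 0.1, -1.9]
opening: 0.0634
```

apply_moves:
  rows:
    - [0,0,-1.5,0,0,0,0.26]
    - [0,0,-1,0,0,0,0.26]
    - [0,0,0,0,0,0,0.26]

```text
time: 33.7
ee_pos: [0.5903, 0.0409, 0.133]
tcp_rot: [176.5, 0.3, -173.5]
wrist_force: [-0.6, 0.2, -3.1]
opening: 0.0631
```

apply_moves:
  rows:
    - [0,0,-1.5,0,0,0,0.26]
    - [0,0,-1,0,0,0,0.26]
    - [0,0,0,0,0,0,0.26]

```text
time: 34.08
ee_pos: [0.5909, 0.0408, 0.1316]
tcp_rot: [176.5, 0.4, -173.5]
wrist_force: [-0.0, -0.8, 4.5]
opening: 0.0634
```

apply_moves:
  rows:
    - [0,0,0,0,0,0,0.22]
    - [0,0,0,0,0,0,0.18]
    - [0,0,0,0,0,0,0.12]
    - [0,0,0,0,0,0,0.05]
    - [0,0,0,0,0,0,0]
    - [0,0,0,0,0,0,0]

```text
time: 34.83
ee_pos: [0.5904, 0.0408, 0.1306]
tcp_rot: [176.5, 0.3, -173.5]
wrist_force: [-0.7, -0.5, -0.0]
opening: 0.0853
```

Run:
```python
from h import *
o=get_obs(); print(o['time'],o['ee_pos'].tolist(),o['wrist_force'],o['torque'])
snap('wrist','w25.png');snap('side','s28.png');snap('scene','s29.png')
b=cv2.imread('pics/s28.png');c=cv2.imread('pics/s29.png')
cv2.imwrite('pics/c43.png',np.hstack([cv2.resize(b[170:310,240:340],(390,546),interpolation=cv2.INTER_CUBIC),cv2.resize(c[140:280,250:350],(390,546),interpolation=cv2.INTER_CUBIC)]))
```

```text
34.825 [0.5903819260490306, 0.04084393164893186, 0.13059107717452179] [-0.72613736 -0.54252749 -0.03437759] [-0.02492955 -0.0208046  -0.04221757]
```

View pics/w25.png

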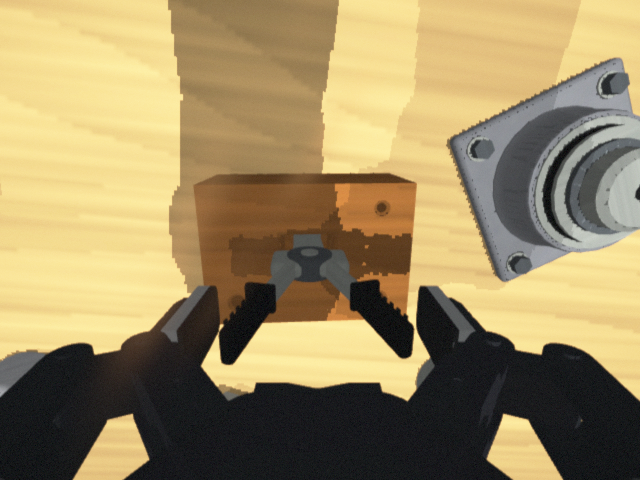

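View pics/c43.png

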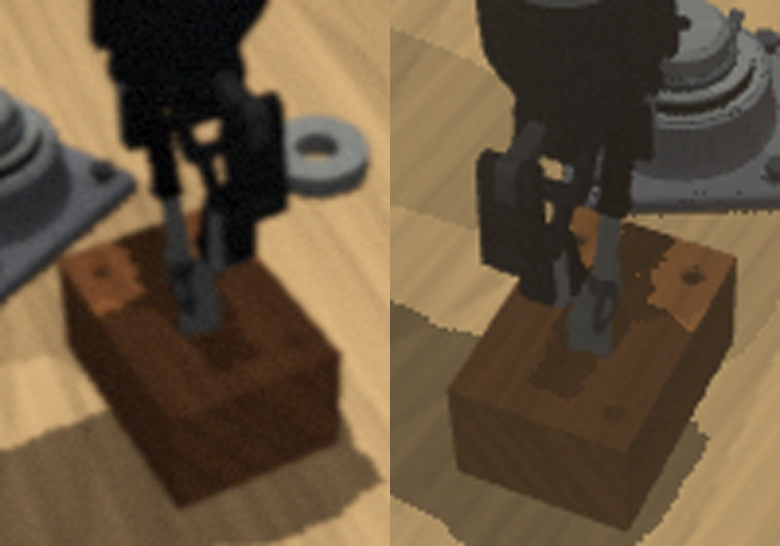

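apply_moves:
  rows:
    - [0,-1.2,3,0,0,0,0]
    - [0,-0.6,10,0,0,0,0]
    - [0,-1.0,16,0,0,0,0]
    - [0,-1.2,20,0,0,0,0]
    - [0,-1.5,25,0,0,0,0]
    - [-15,0,30,-1.7,0,0,0]
    - [-30,0,30,-1.7,0,0,0]
    - [-40,0,20,0,0,0,0]
    - [-30,0,0,0,0,0,0]
    - [-10,0,0,0,0,0,0]
    - [0,0,0,0,0,0,0]

```text
time: 36.35
ee_pos: [0.4655, 0.0353, 0.2853]
tcp_rot: [179.9, 0.0, -173.5]
wrist_force: [-0.1, 0.2, -0.3]
opening: 0.085
```

Run:
```python
from h import *
o=get_obs(); print(o['time'],o['ee_pos'].tolist(),o['wrist_force'],o['torque'])
snap('wrist','w26.png');snap('side','s30.png');snap('scene','s31.png')
b=cv2.imread('pics/s30.png');c=cv2.imread('pics/s31.png')
cv2.imwrite('pics/c44.png',np.hstack([cv2.resize(b[170:310,190:340],(400,373),interpolation=cv2.INTER_CUBIC),cv2.resize(c[130:270,250:400],(400,373),interpolation=cv2.INTER_CUBIC)]))
```

```text
36.35 [0.4655098729380771, 0.03533212166664298, 0.28528152102562343] [-0.0959019   0.24747843 -0.27608955] [-0.01520284 -0.01769187  0.05053886]
```

View pics/w26.png

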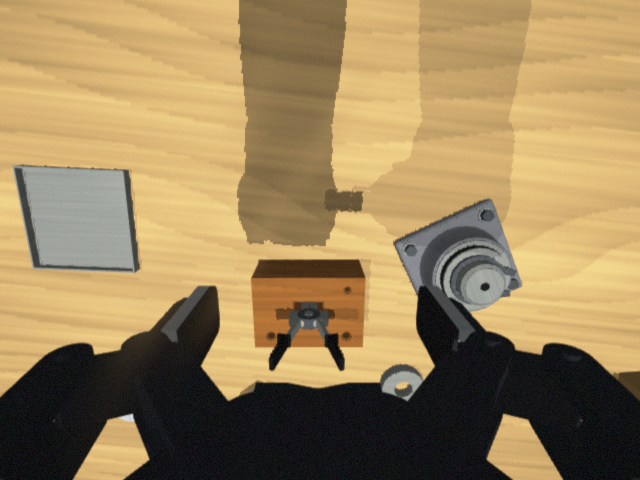

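View pics/c44.png

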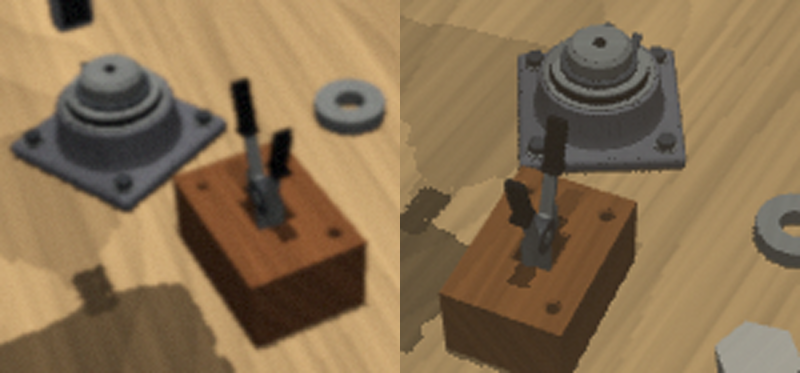

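View pics/s31.png

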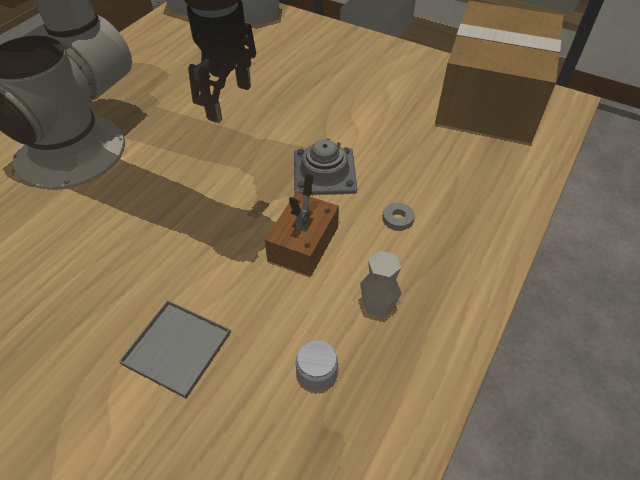

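```bash
python3 -c "
from workcell import *
job_done(); print(get_obs()['time'])"
```

```text
the job is handed in; nothing more can be done
the job is handed in; nothing more can be done
```

The retaining ring is seated in the spindle groove and the pliers are back upright in their slot. I handed the job in at about 36 s, and it reports no verdict.

**What I did:**
- I took the pliers, hooked the ring in the tray and squeezed until its ends were about 46 to 48 mm apart, estimated from the pictures. My limit was 55 mm.
- The pliers tilted about 3° in the grip when squeezed, so I turned the tool to bring the ring level before lowering it over the spindle.
- I pressed the ring down against the washer with about 16 to 20 N (readings taken at the end of each move). One reading reached about 23 N early in the release, and I backed off at once. I then let the ring close under load and freed the jaws.

**What the last checks showed:**
- **Ring:** the overhead view shows it flat and concentric with the spindle. The front corners of the gap measured 17.4 mm (17 mm when free) and it was about 59 mm across (60 mm when free). Closed above the groove, the gap would be several millimetres wider.
- **Pliers:** the tops of their grips are within about two pixels of where they stood at the start.
- **Bench:** nothing else appears to have moved, and the gripper is clear with no force on it.

**Disagreement:** before the ring went over the spindle, the cameras disagreed by about 1.5 mm on how far it stood behind the axis (3.5 mm against 5 mm). I aimed between the two, and it passed over without any measurable contact force.

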